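Slide the blue blank along the rail into the engraver's corner pocket

TASK

Load the engraver's jig: with the fingertips, push the blue blank square against the long rail about where it lies, then, keeping it against the rail, slide it along into the corner pocket until it is fully home against the end stop, and take the hand away. Push gently and keep the blank flat on the board, never pinching or lifting it, and leave everything else as it is: the brass focus gauge standing and the orange plate beside it where it lies.

Things in the scene. Friction and masses are not known exactly. Their poses are not given: they have to be found in the camera images.
- blank_center (a point): Centre (half-way up) of the blue acrylic name-plate blank: a loose flat block 36 mm (its x) by 60 mm (its y, long) by 8 mm thick, about 22 g, lying flat on the jig board, its long sides within 0.4 rad of the rail's line, 45 to 67 mm away from lying against the rail and 110 to 180 mm short of home. It slides easily on the board and rail (friction about 0.35).
- pocket_corner (a point): Inner corner of the pocket at the level of the board's top: where the rail's face (plane x = 0) meets the end stop's face (plane y = 0). Axes: z up, +y along the rail towards the stop, +x square to the rail, into it, away from the robot. Fully home, the blank's centre is 18 mm to -x, 30 mm to -y and 4 mm above this point.
- rail_start (a point): Other end of the rail's face, at the board's level, 250 mm to -y of the pocket corner, same axes. The straight aluminium rail runs from here to the pocket; rail, stop and keeper all stand 12 mm above the board.
- keeper_mouth (a point): Mouth end of the short keeper bar's inner face, at the board's level: 40 mm to -x and 18 mm to -y of the pocket corner, same axes. The keeper runs from here to the stop, parallel to the rail, so the pocket is 40 mm wide, open to -y; before it the keeper flares outward by 8 mm over 14 mm. Keeper and stop reach 12 mm to the -x side of this face.
- jig: The fixed dark brown hardboard jig board, 180 mm (x) by 300 mm (y), 6 mm thick, carrying rail, end stop and keeper; same axes; origin under its centre (55 mm to -x, 110 mm to -y and 6 mm below the pocket corner).
- engraver: Fixed open-frame engraver under the jig, 470 (x) by 510 (y) mm, origin on the bench under its centre. Side bars at y +-245 mm up to 70 mm above the bench, front bar at x -225 mm up to 50 mm, honeycomb bed top at 22 mm (the jig lies on it). Gantry parked along y at x +190 mm, up to 130 mm high; its head at y -165 mm reaches forward to x +133 mm, 163 mm high.
- engraved_plate: Finished orange plate, 36 x 60 x 8 mm with a pale engraved dot between two lines, lying loose on the jig board on the robot's side of the pocket; origin in the centre of its underside. To be left alone.
- focus_gauge: Brass focus gauge, a loose stepped cylinder 22 mm across and 44 mm tall, standing on the jig board near its corner on the robot's side, beyond the orange plate; origin in the centre of its foot. To be left standing.
- basket: Yellow plastic basket with pens, 280 x 230 x 75 mm, on the bench to the left of the engraver; origin under its centre.
- tape_roll: Roll of cream tape lying flat, 110 mm across, 18 mm high, on the bench to the right; origin under its centre.
- scissors: Scissors with blue handles, about 170 mm long, lying on the bench to the right; origin under the pivot.
- glue_stick: Glue stick, white with an orange cap, 28 mm across and 92 mm tall, standing on the bench to the right; origin in the centre of its foot.
- marker: White marker pen with a black cap, 135 mm long, lying on the bench to the left; origin under its middle.
There are look-alikes about, which are no part of the job. Of the things that look like the part that bears blank_center, the largest one is meant.

How it is judged:
On the way, in this order (a step that is already met when the one before it is completed fails the run):
1. the blank lies flat and square against the rail, still outside the pocket (x of blank_center in the frame of pocket_corner above -0.021 m and angle between the x axis of blank_center and the x axis of pocket_corner, either way round below 0.08 rad and y of blank_center in the frame of pocket_corner below -0.07 m), for 0.2 s.
2. the blank is in the corner pocket, home against rail and end stop (x of blank_center in the frame of pocket_corner above -0.0205 m and y of blank_center in the frame of pocket_corner above -0.0325 m and angle between the x axis of blank_center and the x axis of pocket_corner, either way round below 0.06 rad), for 0.1 s.
At the end, for the whole second after the job is handed in: The blue blank lies flat and still in the corner pocket, within 2.5 mm of touching both the rail and the end stop and within 0.06 rad of square to them, the focus gauge still standing (all of step 2 and x of blank_center in the frame of pocket_corner below -0.016 m and y of blank_center in the frame of pocket_corner below -0.028 m and z of blank_center in the frame of pocket_corner below 0.006 m and angle between blank_center's own z axis and vertical below 0.06 rad and linear speed of blank below 0.01 m/s and angle between focus_gauge's own z axis and vertical below 0.1 rad).
It fails at once if the blank is lifted off the board or tipped up (z of blank_center in the frame of pocket_corner above 0.009 m or angle between blank_center's own z axis and vertical above 0.2 rad).
It fails at once if the blank leaves the rail (by more than 6 mm) on the second half of its way to the pocket (y of blank_center in the frame of pocket_corner above -0.105 m and x of blank_center in the frame of pocket_corner below -0.024 m).
It fails at once if the blank is squeezed or pushed hard (over 30 N) (contact force between the fingers and blank above 30 N).
It fails at once if the orange plate or the focus gauge is moved by more than 5 mm (distance of any of engraved_plate, focus_gauge from where it was at the start of the episode above 0.005 m).
It fails at once if something on the bench is moved by more than 10 mm (distance of any of basket, tape_roll, scissors, glue_stick, marker from where it was at the start of the episode above 0.01 m).
It also fails if it takes over 56 s, if anything falls off the work surface, if the arm or the gripper's body presses on something with over 40 N, if the wrist force passes 120 N, or if a joint passes its speed limit or range.

ROBOT

A 6-joint arm with a two-finger parallel gripper is mounted at the origin on the work surface. World frame = base frame: x ahead of the robot, y to its left, z up, the work surface at z = 0. Lengths are in m, angles in rad, forces in N, time in s.
With the tool pointing down it reaches from about 0.4 to 0.925 m from the base axis. Payload 3.4 kg.
Tool frame: the origin (TCP) lies at the very end of the fingers, on their centre line; the grasp point (between the pads) lies 19 mm behind it; x points along the fingers, y is the direction in which the jaws open and shut, and the axes are right-handed (so a half turn about x gives the same grasp; the last joint's range is limited). The gripper opens to 85 mm and grips with 20 to 120 N. Pads are 22 mm wide; open, the fingers measure 114 mm over their backs; the gripper's body (76 mm by 85 mm) begins 54 mm behind the grasp point. The pads swing forward as they close: fully open they stand 13 mm farther back than shut.
Start: joints at [1.202, 0.307, 1.506, -0, 1.328, -0.073], TCP at [0.167, 0.55, 0.206] pointing down, gripper open.
Joint ranges: [-3.12, 3.12], [-1.05, 2.28], [0.14, 2.33], [-1.42, 4.57], [0.1, 2.73], [-2.68, 2.68]. Speed limits (rad/s): [2.57, 2.57, 3.14, 3.14, 3.14, 3.14].

INTERFACE

Orientations are given as a unit quaternion [x, y, z, w].
In Python, from workcell import robot gives the robot as it stands.
- The arm moves only by the tool jog_arm, never from a script. Its argument "rows" is a list of rows, each a list of 3 entries, a list of its own where there are three numbers: the turn, a rotation vector about the tool's x, y, z in degrees, then the shift along the tool's x, y, z in cm, then the opening, from 0 (shut) to 1 (fully open). A call has 1 to 20 rows; each row is the pose to reach, as a shift and turn from the pose commanded when the call began, along the tool's axes at that moment; what a row does not reach only later rows make up. A row lasts 1/10 s, in which the tool goes at most 50 mm and 8.59 degrees, less where a joint would pass 70% of its speed; a pose out of reach is approached as far as the arm can. A call with a gripper value outside its range is refused whole. The fingers move at their own pace and stop on an object; "squeeze" is the grip in N (left out, the last holds). Time passes only in rows, so rows that repeat a pose let the fingers close. It gives the time, the measured TCP pose, the force and the opening at its end, in the units of the state.
- robot.sense(): the state, without advancing time (a new reading comes with each control period).
- robot.get_image(name): name is "side" or "top"; returns a dict with "image" (480x640x3 uint8, blue, green, red), "intrinsics" (3x3 intrinsics, pixels), "position" and "orientation" of the camera in the world. Camera axes: x right, y down, z forward; pixel columns grow to the right and rows downward; lengths in m; the calibration is good to about 2 mm. A picture is of the moment at which its call begins. There is no depth.
- robot.finish_job(): hands the job in, once; it reports no verdict.
The state is a dict: "time": time; "joints": joint angles; "dq": joint speeds; "effort": joint torques, N m; "ee_pos": TCP position; "tool_rot": TCP orientation; "ft_force": force on the tool from outside, world axes, zero at the start; "moment": the same for the moment, N m; "gripper_width": opening from 0.0 (shut) to 1.0 (fully open).
Only numpy, scipy, OpenCV 4.12 (cv2) and the standard library are available. Lean on these libraries where they do the work, as an engineer would, in place of code of your own. Each camera call takes 0.05 s, during which the arm holds its last target.

## Working session

There is one attempt and no reset: what is moved stays moved. The work goes in short steps, Python scripts to look and compute and a tool call to move; the robot and the scene stay as the last step left them, time stands still between calls to the robot, and variables do not carry over. Pictures are saved under pics/ and viewed, and the job is handed in when it is done.

Besides the shell and the picture viewer there is one more tool, called as name(argument=value, ...) on one line, values as JSON. jog_arm: Moves the arm, as the interface text tells. Its arguments: {"type":"object","properties":{"rows":{"type":"array","items":{"type":"array"}},"squeeze":{"type":"number"}},"required":["rows"]}

```bash
mkdir -p pics; ls
python3 - <<'E'
from workcell import robot
import cv2,numpy as np
print(robot.sense())
for n in("side","top"):
    d=robot.get_image(n);cv2.imwrite(f"pics/{n}0.png",d["image"])
    print(n,d["intrinsics"],d["position"],d["orientation"])
E
```

```text
pics
{'time': 0.0, 'joints': array([ 1.20247202e+00,  3.07518589e-01,  1.50769623e+00,  3.42861717e-06,
        1.32837007e+00, -7.34748233e-02]), 'dq': array([-0.00222175, -0.0015298 , -0.00019628,  0.00137847, -0.00110881,
        0.00104444]), 'effort': array([ 2.18363049e-03, -4.57545376e+01, -2.51916307e+01,  3.24531329e-04,
        1.30928514e-02,  1.42284179e-05]), 'ee_pos': array([0.16682919, 0.5494797 , 0.20510362]), 'tool_rot': array([ 0.10318108,  0.69959163, -0.10455506,  0.69928067]), 'ft_force': array([0.54195055, 0.43086861, 0.51270871]), 'moment': array([ 0.01660447, -0.03105084, -0.01422977]), 'gripper_width': 0.9979965496449114}
side [[450.17261109   0.         318.68967538]
 [  0.         450.17261109 242.39915109]
 [  0.           0.           1.        ]] [ 0.10376188 -0.83855327  0.6785765 ] [ 0.86320644 -0.18058726  0.10962259 -0.45852565]
top [[510.00899176   0.         322.96239076]
 [  0.         510.00899176 230.58517458]
 [  0.           0.           1.        ]] [ 0.31193825 -0.01577462  1.25941759] [ 0.70775376 -0.70269845  0.05140833 -0.051543  ]
```

View pics/top0.png

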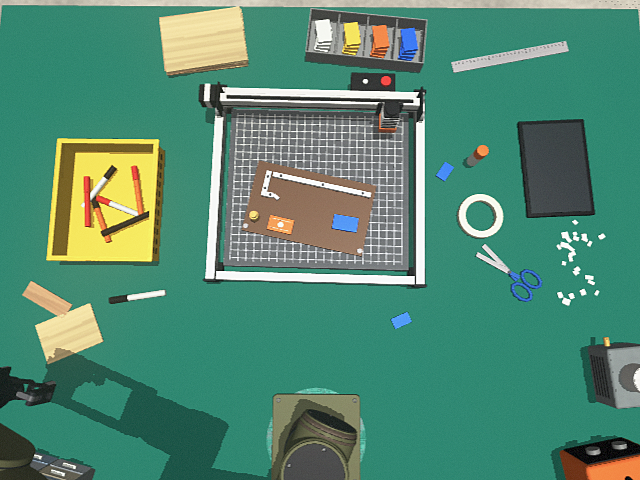

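View pics/side0.png

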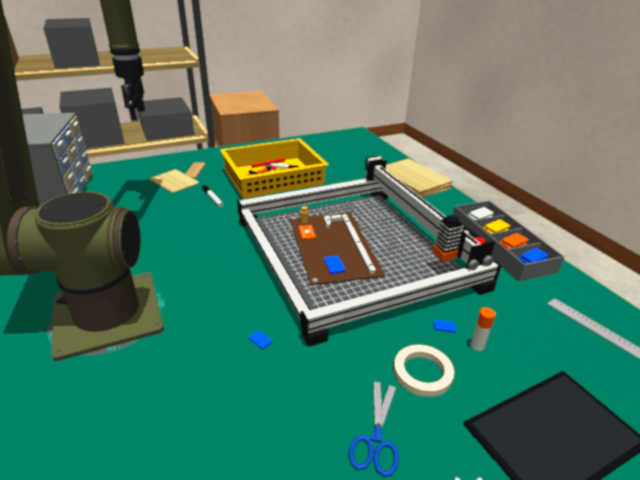

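```bash
cat > h.py <<'E'
import numpy as np,cv2
from scipy.spatial.transform import Rotation as R
def ray(d,px,z):
    K=np.array(d["intrinsics"]);Rm=R.from_quat(d["orientation"]).as_matrix();o=np.array(d["position"])
    px=np.atleast_2d(px).astype(float)
    v=np.c_[px,np.ones(len(px))]@np.linalg.inv(K).T@Rm.T
    return o+v*((z-o[2])/v[:,2])[:,None]
def proj(d,P):
    K=np.array(d["intrinsics"]);Rm=R.from_quat(d["orientation"]).as_matrix();o=np.array(d["position"])
    c=(np.atleast_2d(P)-o)@Rm@K.T
    return c[:,:2]/c[:,2:]
E
python3 - <<'E'
from workcell import robot
import cv2,pickle
for n,(x0,y0,x1,y1) in {"top":(235,150,385,262),"side":(280,195,400,295)}.items():
    d=robot.get_image(n);pickle.dump(d,open(n+"0.pkl","wb"))
    c=cv2.resize(d["image"][y0:y1,x0:x1],None,fx=5.3,fy=5.3,interpolation=cv2.INTER_CUBIC);cv2.imwrite(f"pics/{n}0z.png",c)
E
```

```text
(no output)
```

View pics/top0z.png

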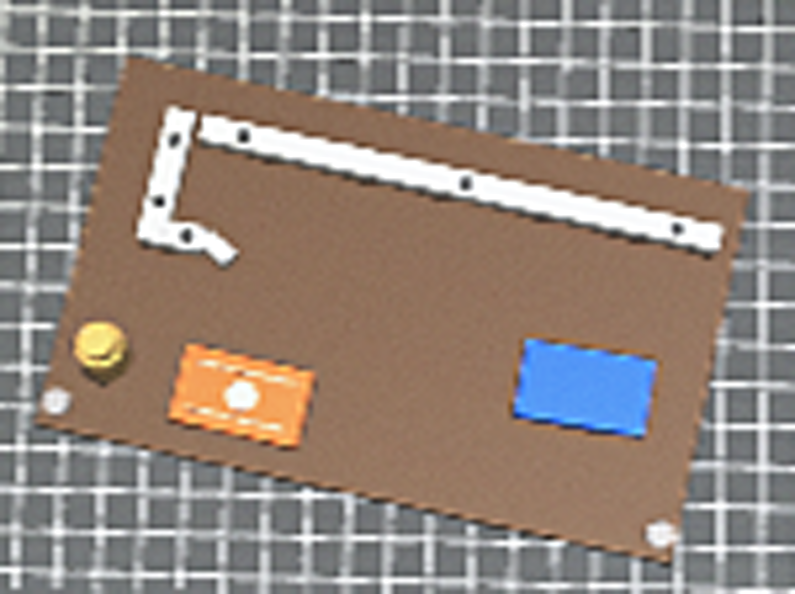

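View pics/side0z.png

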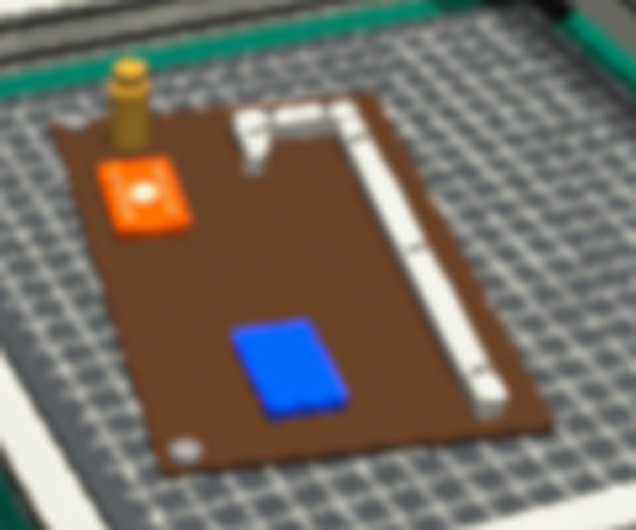

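The top zoom shows the rail running from the lower right (~pixel 372,193) to the stop at the upper left (~268,173). The blue blank is at ~(345,223), the orange plate at ~(281,225) and the gauge at ~(254,215). Next I'll measure them with fits.

```bash
cat >> h.py <<'E'
def segs(d,roi,up=8):
    x0,y0,x1,y1=roi
    im=cv2.resize(d["image"][y0:y1,x0:x1],None,fx=up,fy=up,interpolation=cv2.INTER_CUBIC)
    hsv=cv2.cvtColor(im,cv2.COLOR_BGR2HSV)
    b,g,r=[im[...,i].astype(int) for i in range(3)]
    M={"blue":(b-r>60),"orange":(r-b>140),"white":(im.min(2)>170),"board":((r-b>18))|(b-r>60)|(r-b>140)}
    return im,M,lambda p:(np.array(p,float)+.5)/up-.5+[x0,y0]
def rect_world(d,mask,tf,z):
    cs,_=cv2.findContours(mask.astype(np.uint8),cv2.RETR_EXTERNAL,cv2.CHAIN_APPROX_NONE)
    c=max(cs,key=cv2.contourArea)[:,0]
    w=ray(d,tf(c),z)[:,:2]
    (cx,cy),(a,b),ang=cv2.minAreaRect((w*1000).astype(np.float32))
    # angle of the short side, nearest to x
    if a>b: a,b=b,a; ang+=90
    ang=(ang+90)%180-90
    m=w.mean(0)
    return np.array([cx,cy]),(a,b),ang,w
E
python3 - <<'E'
from h import *
import pickle
for n,roi in {"top":(235,150,385,262),"side":(280,210,400,295)}.items():
    d=pickle.load(open(n+"0.pkl","rb"))
    im,M,tf=segs(d,roi)
    for k,z in (("blue",.036),("orange",.036),("board",.028)):
        if n=="side" and k=="board":continue
        c,s,a,w=rect_world(d,M[k],tf,z);print(n,k,c.round(1),np.round(s,1),round(a,2))
E
```

```text
top blue [511. -68.] [37.4 61.1] -9.2
top orange [506.3  89.4] [36.  59.7] -12.77
top board [550.4  19.8] [181.2 301.8] -12.09
side blue [510.7 -67.1] [40.6 70.6] -8.82
side orange [506.2  91.2] [40.3 72. ] -12.95
```

Run:
```python
from h import *
import pickle
d=pickle.load(open("top0.pkl","rb"))
im,M,tf=segs(d,(235,150,385,262))
a=np.deg2rad(-12.09);Rj=np.array([[np.cos(a),-np.sin(a)],[np.sin(a),np.cos(a)]])
C=np.array([.5504,.0198])+Rj@[.055,.110]
print("corner",C)
cs,_=cv2.findContours(M["white"].astype(np.uint8),cv2.RETR_EXTERNAL,cv2.CHAIN_APPROX_NONE)
for c in sorted(cs,key=cv2.contourArea)[::-1][:6]:
    w=(ray(d,tf(c[:,0]),.040)[:,:2]-C)@Rj*1000
    print(cv2.contourArea(c),w.min(0).round(1),w.max(0).round(1))
    s=w[(w[:,1]<-30)&(w[:,1]>-240)&(abs(w[:,0])<6)]
    if len(s)>100: print(" rail face fit",np.polyfit(s[:,1],s[:,0],1))
    s=w[(w[:,0]<-8)&(w[:,0]>-30)&(abs(w[:,1])<6)]
    if len(s)>20: print(" stop face fit",np.polyfit(s[:,0],s[:,1],1),s[:,1].mean())
for n,c,ang in(("blue",[.511,-.068],-9.2),("blue-side",[.5107,-.0671],-8.82),("or",[.5063,.0894],-12.77)):
    print(n,((np.array(c)-C)@Rj*1000).round(1),ang+12.09)
g=ray(d,tf([[100*8/5.3,345*8/5.3]]),.072)[0,:2];print("gauge",((g-C)@Rj*1000).round(1))
vis=im.copy()
def dr(P,col,z):
    P=np.array(P)/1000;W=np.c_[P@Rj.T+C,np.full(len(P),z)]
    p=(proj(d,W)-[235,150]+.5)*8-.5
    cv2.polylines(vis,[p.astype(np.int32)],True,col,1)
dr([[0,0],[0,-250],[8,-250],[8,0]],(0,0,255),.04)
dr([[0,0],[-40,0],[-40,-18],[-48,-32]],(0,255,0),.04)
dr([[-145,40],[35,40],[35,-260],[-145,-260]],(0,255,255),.028)
cv2.imwrite("pics/v.png",cv2.resize(vis,(795,594)))
```

```text
corner [0.62721936 0.11584054]
29693.5 [  -0.5 -250.9] [12.6 -4.3]
 rail face fit [-0.0009768   0.04465425]
25548.0 [  31.6 -275.2] [ 118.2 -136.6]
13124.5 [-141.1 -312.5] [ -53.2 -259. ]
11775.5 [-54.5 -34. ] [12.2 13.1]
 stop face fit [-0.00649624 -0.43491583] -0.31140850188472446
9439.5 [-191.6 -154.6] [-146.4  -33. ]
7994.0 [  32.3 -108.3] [89.9 28.5]
blue [ -75.1 -204.1] 2.8900000000000006
blue-side [ -75.6 -203.3] 3.2699999999999996
or [-112.7  -51.2] -0.6799999999999997
gauge [-108.9   11.3]
```

View pics/v.png

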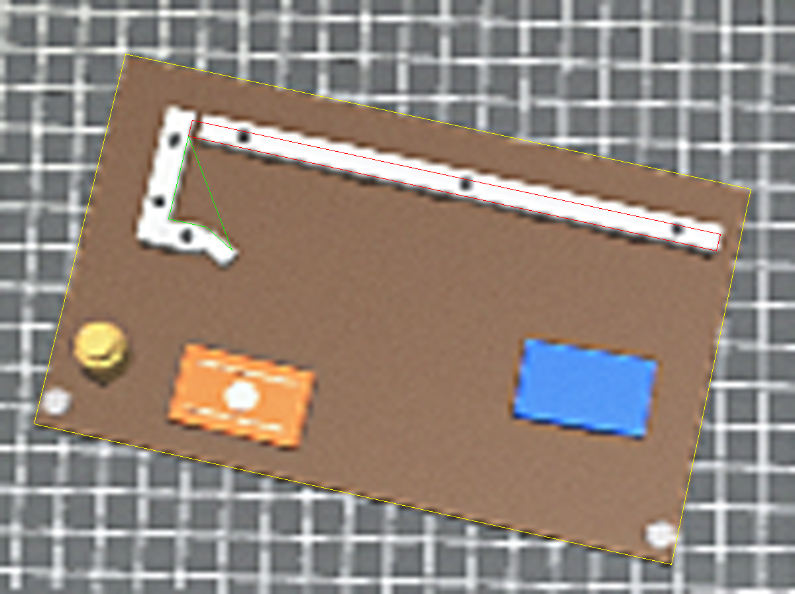

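```bash
cat >> h.py <<'E'
A=np.deg2rad(-12.09);C=np.array([.6272,.1158])
RJ=np.array([[np.cos(A),-np.sin(A),0],[np.sin(A),np.cos(A),0],[0,0,1]])
C3=np.r_[C,.028]
def toW(p): return C3+RJ@(np.array(p)/1000)      # jig mm (z above board) -> world m
def toJ(w): return (RJ.T@(np.array(w)-C3))*1000
# target orientation: tool x down, tool y = s*jig y
def Rt(s): 
    x=np.array([0,0,-1.]);y=s*RJ[:,1];return np.c_[x,y,np.cross(x,y)]
def rel(pos,rot,tp,tR):
    R0=R.from_quat(rot).as_matrix()
    return np.rad2deg(R.from_matrix(R0.T@tR).as_rotvec()).round(2),(R0.T@(np.array(tp)-pos)*100).round(2)
E
python3 - <<'E'
from h import *
from workcell import robot
s=robot.sense();p,q=s["ee_pos"],s["tool_rot"]
print(R.from_quat(q).as_matrix().round(3),s["time"])
for sg in(1,-1):
    print(sg,rel(p,q,toW([-125,-204,150]),Rt(sg)),toW([-125,-204,150]))
print(rel(p,q,[.42,.33,.2],Rt(1)))
d=robot.get_image("top")
E
```

```text
[[-0.001  0.291  0.957]
 [-0.001  0.957 -0.291]
 [-1.    -0.001 -0.   ]] 0.2
1 (array([-4.8 , -0.01,  0.07]), array([  2.8 , -49.52,  45.9 ])) [ 0.46224515 -0.05749425  0.178     ]
-1 (array([1.752e+02, 1.100e-01, 2.000e-02]), array([  2.8 , -49.52,  45.9 ])) [ 0.46224515 -0.05749425  0.178     ]
(array([-4.8 , -0.01,  0.07]), array([  0.56, -13.67,  30.6 ]))
```

jog_arm(rows=[[[0, 0, 0], [0, -0.7, 1.5], 0], [[0, 0, 0], [0, -2, 4.5], 0], [[-0.5, 0, 0], [0, -3.4, 7.5], 0], [[-1, 0, 0], [0, -4.7, 10.5], 0], [[-1.5, 0, 0], [0, -6, 13.5], 0], [[-2, 0, 0], [0, -7.4, 16.5], 0], [[-2.5, 0, 0], [0, -8.8, 19.5], 0], [[-3, 0, 0], [0, -10.1, 22.5], 0], [[-3.5, 0, 0], [0, -11.5, 25.5], 0], [[-4, 0, 0], [0, -13, 28.3], 0], [[-4.8, 0, 0], [0, -15.5, 30.6], 0], [[-4.8, 0, 0], [0, -18.8, 32], 0], [[-4.8, 0, 0], [0, -22.1, 33.4], 0], [[-4.8, 0, 0], [0, -25.4, 34.8], 0], [[-4.8, 0, 0], [0, -28.7, 36.2], 0], [[-4.8, 0, 0], [0, -32, 37.6], 0], [[-4.8, 0, 0], [0, -35.3, 39], 0], [[-4.8, 0, 0], [0, -38.6, 40.4], 0], [[-4.8, 0, 0], [0, -41.9, 41.8], 0], [[-4.8, 0, 0], [0, -45, 43.2], 0]], squeeze=20)

```text
time: 2.25
ee_pos: [0.449, -0.0083, 0.2061]
tool_rot: [0.074, 0.703, -0.075, 0.703]
ft_force: [0.4, 0.2, -0.1]
gripper_width: 0.004
```

```bash
cat > st.py <<'E'
from h import *
from workcell import robot
s=robot.sense();p,q=s["ee_pos"],s["tool_rot"]
print("t",s["time"],"jig mm",toJ(p).round(2),"grip",round(s["gripper_width"],3),"F jig",(RJ.T@s["ft_force"]).round(2),"M",s["moment"].round(2))
print("turn left",rel(p,q,p,Rt(1))[0])
E
python3 st.py
```

```text
t 2.25 jig mm [-148.23 -158.69  178.15] grip 0.004 F jig [ 0.32  0.26 -0.15] M [ 0.01 -0.05  0.  ]
turn left [-0.03  0.01  0.04]
```

jog_arm(rows=[[[0, 0, 0], [1, -1, 0.5], 0], [[0, 0, 0], [3, -2.5, 1.3], 0], [[0, 0, 0], [5.5, -4, 2.2], 0], [[0, 0, 0], [8, -4.5, 2.6], 0], [[0, 0, 0], [10.5, -4.5, 2.6], 0], [[0, 0, 0], [12.5, -4.5, 2.6], 0], [[0, 0, 0], [13.8, -4.5, 2.6], 0], [[0, 0, 0], [13.8, -4.5, 2.6], 0], [[0, 0, 0], [13.8, -4.5, 2.6], 0]])

```text
time: 3.15
ee_pos: [0.4652, -0.0552, 0.0678]
tool_rot: [0.075, 0.704, -0.074, 0.703]
ft_force: [0.1, -0.4, -0.2]
gripper_width: 0.001
```

```bash
cat > look.py <<'E'
import sys
from h import *
from workcell import robot
tag=sys.argv[1]
for n,(x0,y0,x1,y1) in {"top":(235,150,385,262),"side":(270,185,400,295)}.items():
    d=robot.get_image(n)
    im=d["image"]
    c=cv2.resize(im[y0:y1,x0:x1],None,fx=5,fy=5,interpolation=cv2.INTER_CUBIC);cv2.imwrite(f"pics/{n}_{tag}.png",c)
    i2,M,tf=segs(d,(235,150,385,262) if n=="top" else (280,210,400,295))
    for k in("blue","orange"):
        c,s_,a,w=rect_world(d,M[k],tf,.036);print(n,k,toJ(np.r_[c/1000,.036]).round(1)[:2],np.round(s_,1),"ang",round(a+12.09,2))
E
python3 st.py; python3 look.py a
```

```text
t 3.15 jig mm [-122.56 -201.11   39.8 ] grip 0.001 F jig [ 0.14 -0.34 -0.25] M [ 0.01 -0.03  0.01]
turn left [ 0.   -0.06 -0.  ]Traceback (most recent call last):
  File "look.py", line 11, in <module>
    c,s_,a,w=rect_world(d,M[k],tf,.036);print(n,k,toJ(np.r_[c/1000,.036]).round(1)[:2],np.round(s_,1),"ang",round(a+12.09,2))
             ~~~~~~~~~~^^^^^^^^^^^^^^^^
  File "h.py", line 21, in rect_world
    c=max(cs,key=cv2.contourArea)[:,0]
      ~~~^^^^^^^^^^^^^^^^^^^^^^^^
ValueError: max() iterable argument is empty
```

View pics/top_a.png

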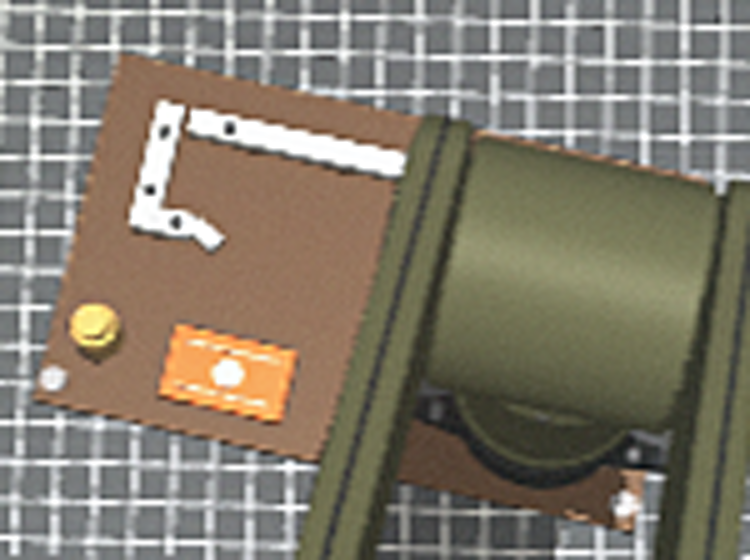

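```bash
sed -i 's/    for k in("blue","orange"):/    for k in("blue","orange"):\n        if M[k].sum()<2000: print(n,k,"hidden"); continue/' look.py; python3 look.py b
```

```text
top blue hidden
top orange [-112.6  -51.1] [36.1 60.2] ang -0.64
side blue [ -75.7 -203.3] [41.  70.8] ang 3.35
side orange [-117.8  -48.7] [34.4 73.5] ang -5.47
```

View pics/side_b.png

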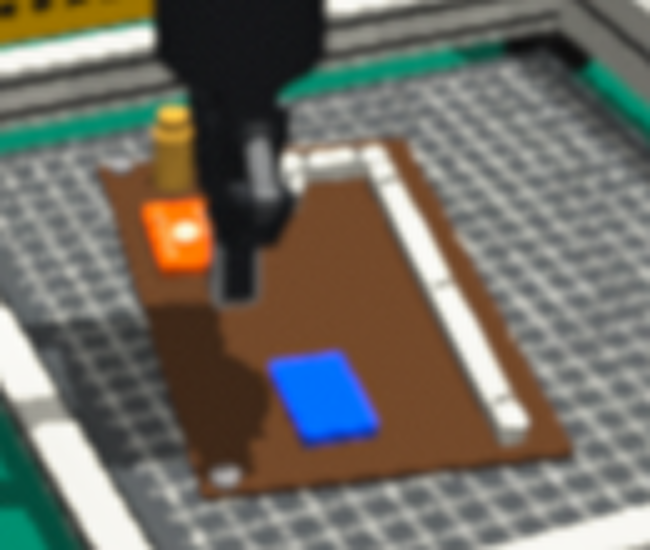

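jog_arm(rows=[[[0, 0, 0], [0.8, -0.3, 0], 0], [[0, 0, 0], [1.6, -0.3, 0], 0], [[0, 0, 0], [2.4, -0.3, 0], 0], [[0, 0, 0], [3, -0.3, 0], 0], [[0, 0, 0], [3.4, -0.3, 0], 0], [[0, 0, 0], [3.7, -0.3, 0], 0], [[0, 0, 0], [3.7, -0.3, 0], 0], [[0, 0, 0], [3.7, -0.3, 0], 0]])

```text
time: 4.1
ee_pos: [0.4652, -0.0583, 0.031]
tool_rot: [0.074, 0.703, -0.074, 0.703]
ft_force: [-0.4, -0.2, -0.6]
gripper_width: -0.004
```

```bash
cat > fit.py <<'E'
# box fit of blank in the side image
import sys
from h import *
from workcell import robot
from scipy.optimize import minimize
def fit(d,x0):
    roi=(270,185,400,295);im,M,tf=segs(d,roi,6)
    m=M["blue"].astype(np.uint8)
    def sil(v):
        x,y,t=v[0],v[1],np.deg2rad(v[2]);c,s=np.cos(t),np.sin(t)
        P=[toW([x+c*a-s*b,y+s*a+c*b,z]) for a in(-18,18) for b in(-30,30) for z in(0,8)]
        p=(proj(d,P)-roi[:2]+.5)*6-.5
        h=cv2.convexHull(p.astype(np.float32))
        o=np.zeros_like(m);cv2.fillConvexPoly(o,np.round(h*16).astype(np.int32),1,shift=4);return o
    def cost(v): return np.count_nonzero(sil(v)!=m)
    r=minimize(cost,x0,method="Nelder-Mead",options=dict(initial_simplex=np.array(x0)+np.array([[0,0,0],[4,0,0],[0,4,0],[0,0,4]]),xatol=.02,fatol=1))
    return r.x,r.fun/m.sum()
if __name__=="__main__":
    x0=[float(a) for a in sys.argv[2:5]]
    d=robot.get_image("side")
    c=cv2.resize(d["image"][185:295,270:400],None,fx=5,fy=5,interpolation=cv2.INTER_CUBIC);cv2.imwrite(f"pics/side_{sys.argv[1]}.png",c)
    print("blank",*fit(d,x0))
E
python3 st.py; python3 fit.py c -75 -204 3
python3 -c "
import pickle;from fit import *
print(fit(pickle.load(open('side0.pkl','rb')),[-75,-204,3]))"
```

```text
t 4.1 jig mm [-121.95 -204.16    3.02] grip -0.004 F jig [-0.37 -0.33 -0.58] M [-0.06 -0.   -0.01]
turn left [ 0.  0. -0.]
blank [ -74.54221072 -198.406224      3.57743475] 0.5538139555595137
(array([ -74.45486468, -198.16502066,    3.63871233]), np.float64(0.6025071088149305))
```

View pics/side_c.png

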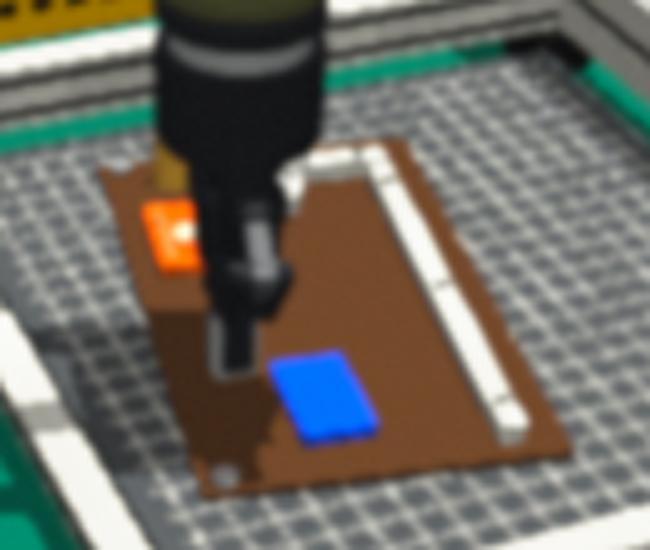

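```bash
sed -i 's/"blue":(b-r>60)/"blue":(b-r>60)\&(b-g>50)/' h.py; python3 fit.py c -75 -204 3
python3 -c "
import pickle;from fit import *
print(fit(pickle.load(open('side0.pkl','rb')),[-75,-204,3]))"
```

```text
blank [ -74.47309959 -198.35374918    3.20759058] 0.03170000966463709
(array([ -74.45486468, -198.16502066,    3.63871233]), np.float64(0.025814683941892423))
```

jog_arm(rows=[[[0, 0, 0], [0, 0, 0.5], 0], [[0, 0, 0], [0, 0, 1], 0], [[0, 0, 0], [0, 0, 1.4], 0], [[0, 0, 0], [0, 0, 1.7], 0], [[0, 0, 0], [0, 0, 2], 0], [[0, 0, 0], [0, 0, 2.3], 0], [[0, 0, 0], [0, 0, 2.6], 0], [[0, 0, 0], [0, 0, 2.9], 0], [[0, 0, 0], [0, 0, 3.2], 0], [[0, 0, 0], [0, 0, 3.5], 0], [[0, 0, 0], [0, 0, 3.8], 0], [[0, 0, 0], [0, 0, 4.1], 0], [[0, 0, 0], [0, 0, 4.4], 0], [[0, 0, 0], [0, 0, 4.7], 0], [[0, 0, 0], [0, 0, 5], 0], [[0, 0, 0], [0, 0, 5.3], 0], [[0, 0, 0], [0, 0, 5.6], 0], [[0, 0, 0], [0, 0, 5.9], 0], [[0, 0, 0], [0, 0, 6.2], 0], [[0, 0, 0], [0, 0, 6.4], 0]])

```text
time: 6.2
ee_pos: [0.528, -0.0718, 0.031]
tool_rot: [0.074, 0.703, -0.074, 0.703]
ft_force: [-0.7, 0.7, -0.0]
gripper_width: 0.002
```

```bash
python3 st.py; python3 fit.py d -30 -200 2
```

```text
t 6.2 jig mm [ -57.67 -204.18    3.01] grip 0.002 F jig [-0.82  0.53 -0.02] M [-0.04  0.05 -0.09]
turn left [-0.    0.01  0.  ]
blank [ -74.59998521 -199.47267691    2.81175957] 0.035314297245484814
```

View pics/side_d.png

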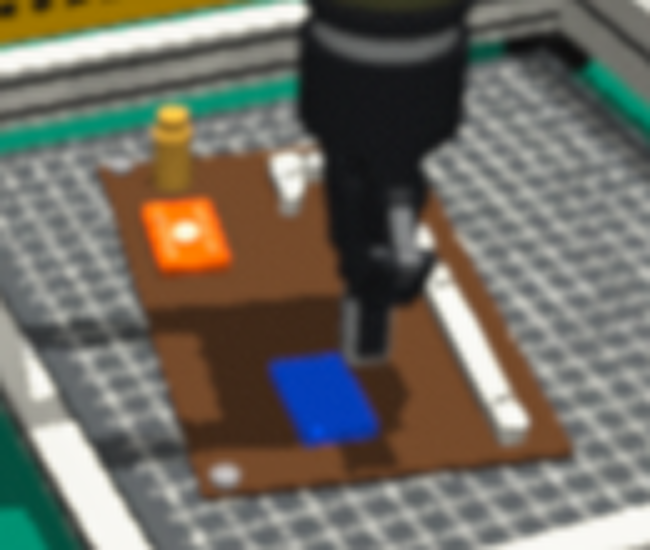

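Run:
```python
from h import *
from workcell import robot
import pickle
s=robot.sense()
d=robot.get_image("side");dt=robot.get_image("top")
print(s["ee_pos"],(proj(d,s["ee_pos"])-[270,185])*5, proj(d,s["ee_pos"]))
im=d["image"].copy()
cv2.imwrite("pics/side_full.png",im);cv2.imwrite("pics/top_full.png",dt["image"])
# where is finger tip px (365,362)zoom -> if at z=.031
print(ray(d,[[365/5+270,358/5+185]],.031))
print(d["position"],d["orientation"])
```

```text
[ 0.5283901  -0.07188217  0.03104377] [[358.00574789 399.32435793]] [[341.60114958 264.86487159]]
[[ 0.54712197 -0.0424697   0.031     ]]
[ 0.10376188 -0.83855327  0.6785765 ] [ 0.86320644 -0.18058726  0.10962259 -0.45852565]
```

View pics/side_full.png

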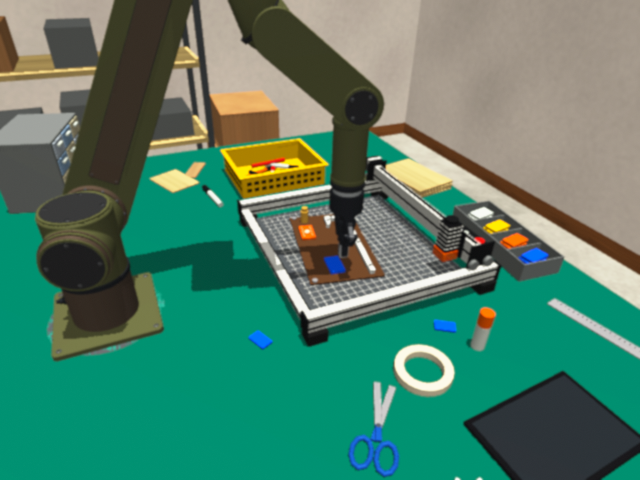

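View pics/top_full.png

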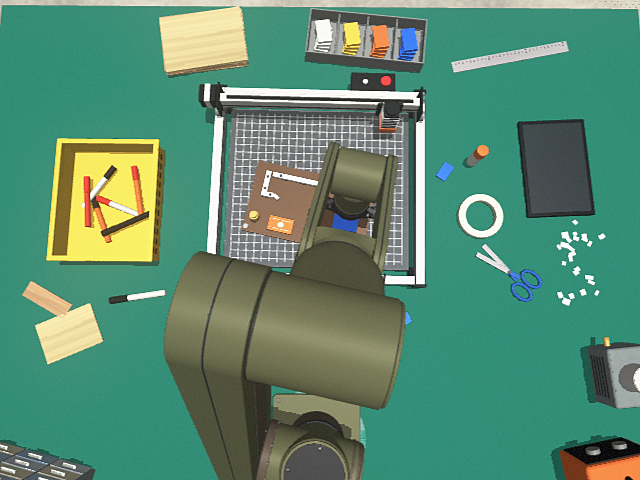

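Run:
```python
from h import *
from workcell import robot
d=robot.get_image("side")
for j in([-122.56,-201.1,39.8],[-121.95,-204.16,3.0],[-57.7,-204.2,3]):
    for dz in(0,13,20,26): print(j,dz,((proj(d,toW(np.array(j)+[0,0,dz]))-[270,185])*5).round(0))
x0,y0=300,150
im=cv2.resize(d["image"][y0:y0+140,x0:x0+110],None,fx=4.2,fy=4.2,interpolation=cv2.INTER_CUBIC)
im=cv2.convertScaleAbs(im,alpha=2.2,beta=15);cv2.imwrite("pics/sz.png",im)
```

```text
[-122.56, -201.1, 39.8] 0 [[226. 348.]]
[-122.56, -201.1, 39.8] 13 [[226. 325.]]
[-122.56, -201.1, 39.8] 20 [[227. 312.]]
[-122.56, -201.1, 39.8] 26 [[227. 302.]]
[-121.95, -204.16, 3.0] 0 [[227. 414.]]
[-121.95, -204.16, 3.0] 13 [[228. 392.]]
[-121.95, -204.16, 3.0] 20 [[228. 380.]]
[-121.95, -204.16, 3.0] 26 [[228. 370.]]
[-57.7, -204.2, 3] 0 [[357. 399.]]
[-57.7, -204.2, 3] 13 [[359. 378.]]
[-57.7, -204.2, 3] 20 [[359. 366.]]
[-57.7, -204.2, 3] 26 [[360. 356.]]
```

View pics/sz.png

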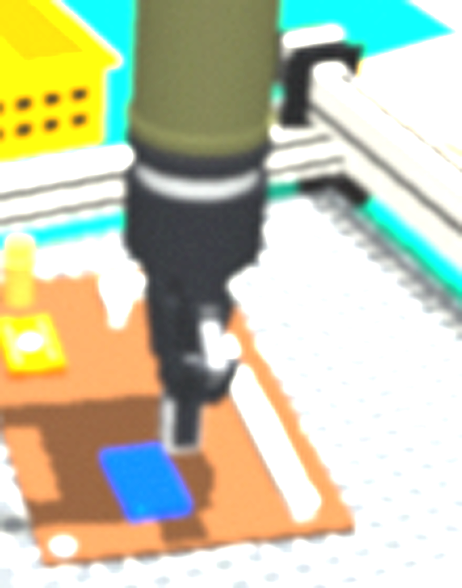

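The reported TCP is at (358,399) in the zoom, but the visible tip is at about (365,362). So the fingertips are 20–30 mm higher than the TCP implies, and they passed over the blank without touching it. I'll back off, then find the board by touch in small steps.

jog_arm(rows=[[[0, 0, 0], [0, 0, -1], 0], [[0, 0, 0], [0, 0, -2.5], 0], [[0, 0, 0], [0, 0, -4], 0], [[0, 0, 0], [0, 0, -5.5], 0], [[0, 0, 0], [0, 0, -6.7], 0], [[0, 0, 0], [0, 0, -6.7], 0], [[0, 0, 0], [0.3, 0, -6.7], 0], [[0, 0, 0], [0.6, 0, -6.7], 0], [[0, 0, 0], [0.8, 0, -6.7], 0], [[0, 0, 0], [0.8, 0, -6.7], 0]])

```text
time: 7.4
ee_pos: [0.4625, -0.0578, 0.0225]
tool_rot: [0.075, 0.703, -0.074, 0.703]
ft_force: [0.7, 0.5, -0.2]
gripper_width: -0.002
```

```bash
python3 st.py; python3 fit.py e -75 -204 3
python3 - <<'E'
from workcell import robot
import cv2
d=robot.get_image("side")
im=d["image"][150:300,270:380]
cv2.imwrite("pics/se.png",cv2.convertScaleAbs(cv2.resize(im,None,fx=4,fy=4,interpolation=cv2.INTER_CUBIC),alpha=2,beta=20))
E
```

```text
t 7.4 jig mm [-124.74 -204.21   -5.47] grip -0.002 F jig [ 0.6   0.66 -0.18] M [-0.03 -0.01 -0.07]
turn left [-0.   -0.03 -0.  ]
blank [ -74.63539102 -198.24914265    3.27622994] 0.02782895374769708
```

View pics/se.png

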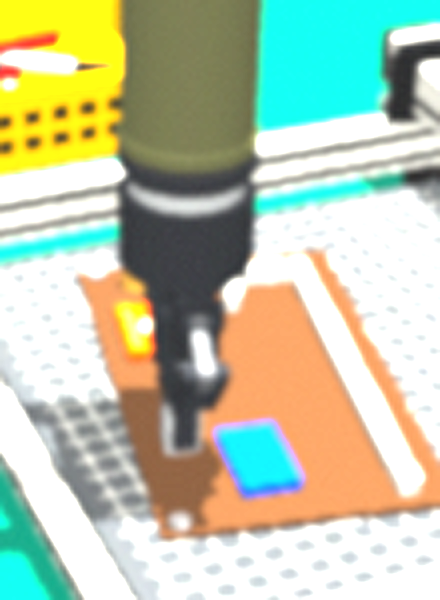

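jog_arm(rows=[[[0, 0, 0], [0.2, 0, 0], 0], [[0, 0, 0], [0.4, 0, 0], 0], [[0, 0, 0], [0.6, 0, 0], 0], [[0, 0, 0], [0.8, 0, 0], 0], [[0, 0, 0], [0.8, 0, 0], 0]])

```text
time: 8.0
ee_pos: [0.4619, -0.0576, 0.0147]
tool_rot: [0.074, 0.703, -0.074, 0.703]
ft_force: [0.6, -0.5, -0.2]
gripper_width: 0.002
```

```bash
python3 st.py
```

```text
t 8.0 jig mm [-125.35 -204.19  -13.29] grip 0.002 F jig [ 0.73 -0.37 -0.23] M [-0.    0.01  0.03]
turn left [ 0.   -0.04  0.  ]
```

jog_arm(rows=[[[0, 0, 0], [0.1, 0, 0], 0], [[0, 0, 0], [0.2, 0, 0], 0], [[0, 0, 0], [0.3, 0, 0], 0], [[0, 0, 0], [0.3, 0, 0], 0]])

```text
time: 8.4
ee_pos: [0.4621, -0.0577, 0.0119]
tool_rot: [0.074, 0.703, -0.074, 0.703]
ft_force: [-0.0, -0.2, -0.6]
gripper_width: 0.001
```

```bash
python3 st.py
python3 - <<'E'
from workcell import robot
import cv2
d=robot.get_image("side")
im=d["image"][200:300,270:380]
cv2.imwrite("pics/sf.png",cv2.convertScaleAbs(cv2.resize(im,None,fx=6,fy=6,interpolation=cv2.INTER_CUBIC),alpha=2,beta=20))
E
```

```text
t 8.4 jig mm [-125.15 -204.2   -16.09] grip 0.001 F jig [ 0.03 -0.17 -0.63] M [ 0.01 -0.03  0.05]
turn left [ 0.   -0.01  0.  ]
```

View pics/sf.png

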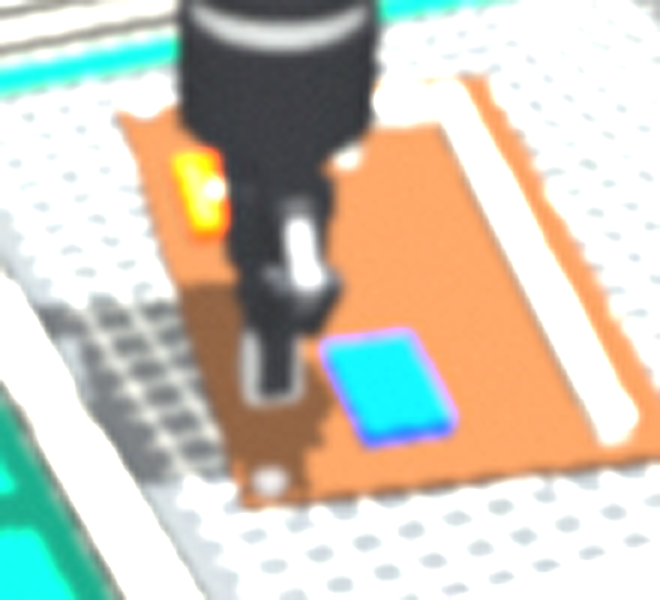

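jog_arm(rows=[[[0, 0, 0], [0.1, 0, 0], 0], [[0, 0, 0], [0.2, 0, 0], 0], [[0, 0, 0], [0.2, 0, 0], 0]])

```text
time: 8.75
ee_pos: [0.462, -0.0576, 0.0099]
tool_rot: [0.074, 0.703, -0.074, 0.703]
ft_force: [-0.5, 0.4, -0.2]
gripper_width: 0.0
```

```bash
python3 st.py
```

```text
t 8.75 jig mm [-125.17 -204.19  -18.12] grip 0.0 F jig [-0.6   0.26 -0.25] M [-0.01  0.   -0.04]
turn left [ 0.   -0.01  0.  ]
```

jog_arm(rows=[[[0, 0, 0], [0.1, 0, 0], 0], [[0, 0, 0], [0.15, 0, 0], 0], [[0, 0, 0], [0.15, 0, 0], 0]])

```text
time: 9.05
ee_pos: [0.4621, -0.0576, 0.0084]
tool_rot: [0.074, 0.703, -0.074, 0.703]
ft_force: [0.9, 0.3, 0.0]
gripper_width: 0.002
```

```bash
python3 st.py
```

```text
t 9.05 jig mm [-125.15 -204.19  -19.58] grip 0.002 F jig [0.76 0.51 0.04] M [-0.01  0.01 -0.04]
turn left [-0.   -0.01  0.  ]
```

jog_arm(rows=[[[0, 0, 0], [0.1, 0, 0], 0], [[0, 0, 0], [0.15, 0, 0], 0], [[0, 0, 0], [0.15, 0, 0], 0]])

```text
time: 9.35
ee_pos: [0.4621, -0.0576, 0.0069]
tool_rot: [0.074, 0.703, -0.074, 0.703]
ft_force: [-0.6, -0.5, -0.9]
gripper_width: -0.001
```

```bash
python3 st.py
python3 - <<'E'
from workcell import robot
import cv2
d=robot.get_image("side")
im=d["image"][220:300,290:370]
cv2.imwrite("pics/sg.png",cv2.convertScaleAbs(cv2.resize(im,None,fx=7,fy=7,interpolation=cv2.INTER_CUBIC),alpha=2.5,beta=20))
E
```

```text
t 9.35 jig mm [-125.12 -204.17  -21.07] grip -0.001 F jig [-0.43 -0.6  -0.89] M [ 0.    0.04 -0.04]
turn left [-0.   -0.01 -0.  ]
```

View pics/sg.png

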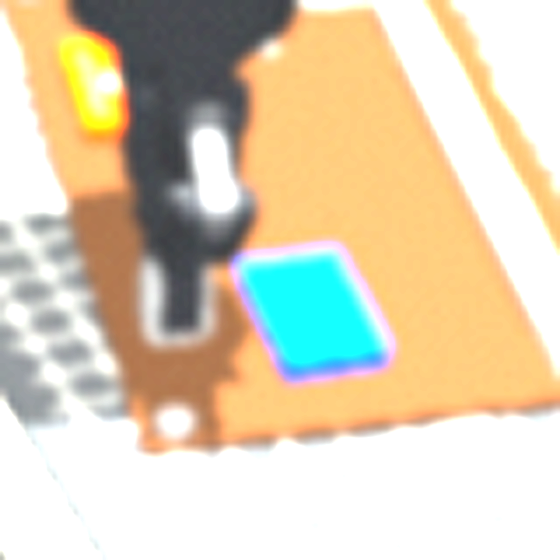

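Run:
```python
from h import *
from workcell import robot
d=robot.get_image("side")
for z in(.028,.034,.040): print(z,toJ(ray(d,[[290+180/7,220+340/7]],z)[0]).round(1), "corners L/R",toJ(ray(d,[[290+148/7,220+338/7]],z)[0]).round(1),toJ(ray(d,[[290+210/7,220+338/7]],z)[0]).round(1))
# side cam vs jig model: known points: blank (from top) near-bottom edge
```

```text
0.028 [-121.  -203.4   -0. ] corners L/R [-131.5 -200.3    0. ] [-110.6 -204.2   -0. ]
0.034 [-122.7 -211.2    6. ] corners L/R [-133.2 -208.1    6. ] [-112.5 -211.9    6. ]
0.04 [-124.5 -218.9   12. ] corners L/R [-134.8 -215.9   12. ] [-114.4 -219.6   12. ]
```

jog_arm(rows=[[[0, 0, 0], [0.1, 0, 0], 0], [[0, 0, 0], [0.2, 0, 0], 0], [[0, 0, 0], [0.2, 0, 0], 0]])

```text
time: 9.75
ee_pos: [0.462, -0.0576, 0.0049]
tool_rot: [0.074, 0.703, -0.074, 0.703]
ft_force: [-0.2, 0.2, 0.5]
gripper_width: -0.002
```

```bash
python3 st.py
```

```text
t 9.75 jig mm [-125.2  -204.19  -23.13] grip -0.002 F jig [-0.21  0.21  0.55] M [-0.03 -0.05  0.04]
turn left [-0.   -0.02  0.  ]
```

jog_arm(rows=[[[0, 0, 0], [0.1, 0, 0], 0], [[0, 0, 0], [0.15, 0, 0], 0], [[0, 0, 0], [0.15, 0, 0], 0]])

```text
time: 10.05
ee_pos: [0.462, -0.0576, 0.0034]
tool_rot: [0.074, 0.703, -0.074, 0.703]
ft_force: [0.1, 0.0, 0.6]
gripper_width: -0.0
```

```bash
python3 st.py
```

```text
t 10.05 jig mm [-125.17 -204.17  -24.57] grip -0.0 F jig [0.06 0.03 0.63] M [ 0.02  0.02 -0.05]
turn left [-0.   -0.01 -0.  ]
```

jog_arm(rows=[[[0, 0, 0], [0.1, 0, 0], 0], [[0, 0, 0], [0.15, 0, 0], 0], [[0, 0, 0], [0.15, 0, 0], 0]])

```text
time: 10.35
ee_pos: [0.4622, -0.0577, 0.0027]
tool_rot: [0.074, 0.703, -0.074, 0.703]
ft_force: [-1.5, 0.4, 8.1]
gripper_width: 0.001
```

```bash
python3 st.py
```

```text
t 10.35 jig mm [-124.96 -204.19  -25.28] grip 0.001 F jig [-1.52  0.08  8.11] M [0.05 0.33 0.03]
turn left [0.   0.03 0.  ]
```

jog_arm(rows=[[[0, 0, 0], [0.1, 0, 0], 0], [[0, 0, 0], [0.15, 0, 0], 0], [[0, 0, 0], [0.15, 0, 0], 0]])

```text
time: 10.65
ee_pos: [0.4623, -0.0577, 0.0027]
tool_rot: [0.074, 0.703, -0.075, 0.704]
ft_force: [-4.4, 2.1, 24.8]
gripper_width: -0.003
```

```bash
python3 st.py; python3 fit.py h -75 -200 3
```

```text
t 10.65 jig mm [-124.91 -204.2   -25.35] grip -0.003 F jig [-4.77  1.14 24.79] M [0.19 0.84 0.06]
turn left [0.01 0.08 0.  ]
blank [ -74.64242143 -198.14517989    3.75594544] 0.033118940193913794
```

View pics/side_h.png

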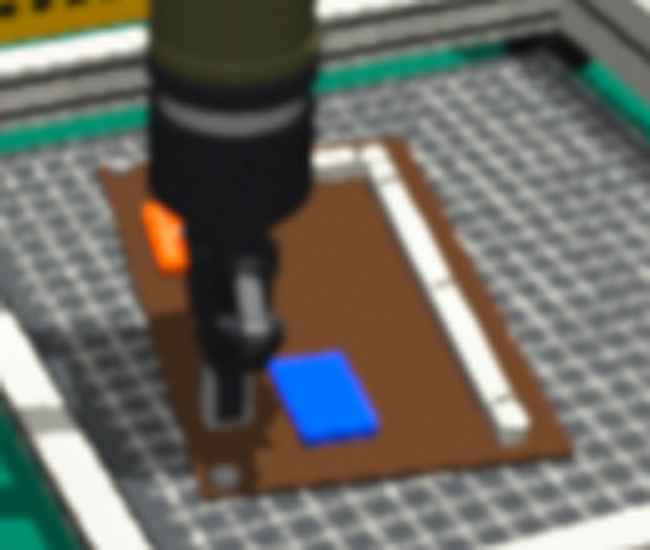

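The board is touched at TCP jig z = -25.3 mm, so the real tips sit about 25 mm behind the stated TCP. I'll raise to about 3 mm above the board and start pushing.

jog_arm(rows=[[[0, 0, 0], [-0.3, 0, 0], 0], [[0, 0, 0], [-0.53, 0, 0], 0], [[0, 0, 0], [-0.53, 0, 0], 0], [[0, 0, 0], [-0.53, 0, 0.4], 0], [[0, 0, 0], [-0.53, 0, 0.8], 0], [[0, 0, 0], [-0.53, 0, 1.2], 0], [[0, 0, 0], [-0.53, 0, 1.5], 0], [[0, 0, 0], [-0.53, 0, 1.8], 0], [[0, 0, 0], [-0.53, 0, 2.1], 0], [[0, 0, 0], [-0.53, 0, 2.4], 0], [[0, 0, 0], [-0.53, 0, 2.7], 0], [[0, 0, 0], [-0.53, 0, 2.7], 0]])

```text
time: 11.9
ee_pos: [0.4893, -0.0635, 0.0059]
tool_rot: [0.074, 0.703, -0.075, 0.703]
ft_force: [-0.4, -0.0, -0.2]
gripper_width: 0.0
```

```bash
python3 st.py; python3 fit.py i -68 -200 3
```

```text
t 11.9 jig mm [ -97.33 -204.2   -22.12] grip 0.0 F jig [-0.36 -0.08 -0.16] M [0.01 0.01 0.07]
turn left [-0.    0.05  0.  ]
blank [ -64.89634096 -199.26386695   -1.92654576] 0.1094153052450559
```

View pics/side_i.png

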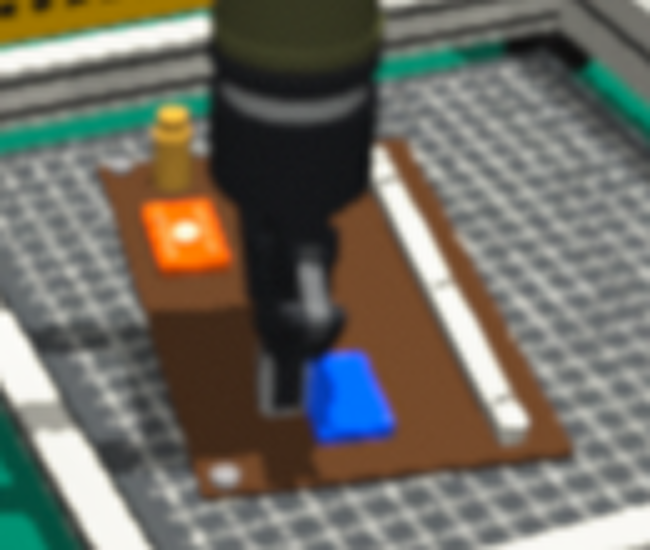

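jog_arm(rows=[[[0, 0, 0], [0, 0, 0.2], 0], [[0, 0, 0], [0, 0, 0.4], 0], [[0, 0, 0], [0, 0, 0.7], 0], [[0, 0, 0], [0, 0, 1], 0], [[0, 0, 0], [0, 0, 1.3], 0], [[0, 0, 0], [0, 0, 1.6], 0], [[0, 0, 0], [0, 0, 1.9], 0], [[0, 0, 0], [0, 0, 2.2], 0], [[0, 0, 0], [0, 0, 2.5], 0], [[0, 0, 0], [0, 0, 2.8], 0], [[0, 0, 0], [0, 0, 3.1], 0], [[0, 0, 0], [0, 0, 3.4], 0], [[0, 0, 0], [0, 0, 3.7], 0], [[0, 0, 0], [0, 0, 4], 0], [[0, 0, 0], [0, 0, 4.2], 0], [[0, 0, 0], [0, 0, 4.2], 0]])

```text
time: 13.55
ee_pos: [0.5301, -0.0723, 0.0058]
tool_rot: [0.074, 0.703, -0.075, 0.703]
ft_force: [-1.0, 0.1, 1.1]
gripper_width: -0.003
```

```bash
python3 st.py; python3 fit.py j -26 -200 3
```

```text
t 13.55 jig mm [ -55.56 -204.22  -22.17] grip -0.003 F jig [-1.   -0.12  1.08] M [0.03 0.03 0.01]
turn left [-0.    0.03  0.  ]
blank [ -22.66575842 -199.21272372   -2.23847592] 0.11930442438917015
```

View pics/side_j.png

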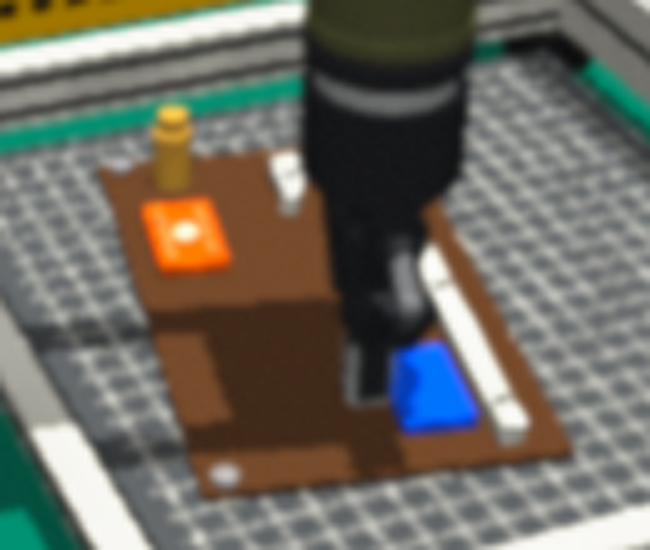

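jog_arm(rows=[[[0, 0, 0], [0, 0, 0.1], 0], [[0, 0, 0], [0, 0, 0.2], 0], [[0, 0, 0], [0, 0, 0.3], 0], [[0, 0, 0], [0, 0, 0.4], 0], [[0, 0, 0], [0, 0, 0.5], 0], [[0, 0, 0], [0, 0, 0.6], 0], [[0, 0, 0], [0, 0, 0.6], 0]])

```text
time: 14.3
ee_pos: [0.5357, -0.0734, 0.0058]
tool_rot: [0.074, 0.703, -0.074, 0.703]
ft_force: [0.7, 0.4, 0.3]
gripper_width: -0.002
```

```bash
python3 st.py; python3 fit.py k -20 -200 3
```

```text
t 14.3 jig mm [ -49.8  -204.18  -22.18] grip -0.002 F jig [0.65 0.53 0.31] M [-0.06  0.02  0.05]
turn left [-0.    0.02 -0.  ]
blank [ -17.84303924 -199.18877206   -0.32260826] 0.13729003359462486
```

View pics/side_k.png

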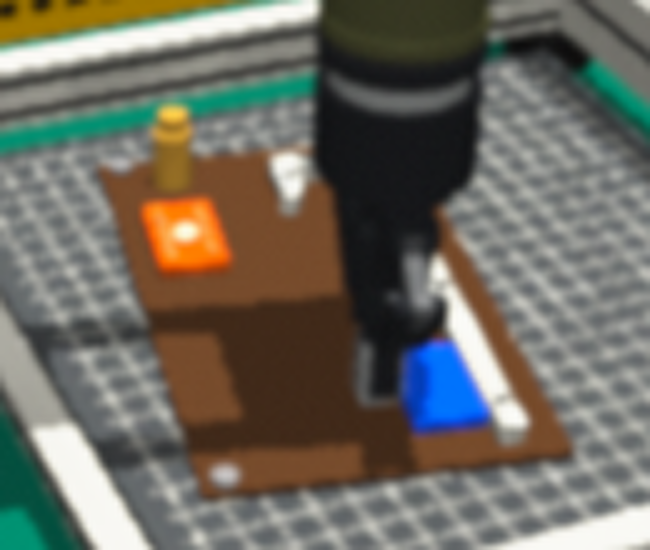

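Nearly on the rail. I'll continue in tiny steps while watching the force.

jog_arm(rows=[[[0, 0, 0], [0, 0, 0.05], 0], [[0, 0, 0], [0, 0, 0.1], 0], [[0, 0, 0], [0, 0, 0.15], 0], [[0, 0, 0], [0, 0, 0.15], 0]])

```text
time: 14.75
ee_pos: [0.5365, -0.0736, 0.0057]
tool_rot: [0.074, 0.703, -0.074, 0.703]
ft_force: [-1.1, -0.1, 0.3]
gripper_width: 0.001
```

```bash
python3 st.py
```

```text
t 14.75 jig mm [ -49.01 -204.18  -22.27] grip 0.001 F jig [-1.1  -0.33  0.25] M [ 0.05  0.15 -0.01]
turn left [ 0.   -0.05  0.  ]
```

jog_arm(rows=[[[0, 0, 0], [0, 0, 0.05], 0], [[0, 0, 0], [0, 0, 0.1], 0], [[0, 0, 0], [0, 0, 0.1], 0]])

```text
time: 15.05
ee_pos: [0.5366, -0.0736, 0.0056]
tool_rot: [0.075, 0.704, -0.074, 0.702]
ft_force: [-4.3, -0.3, 1.9]
gripper_width: 0.003
```

```bash
python3 st.py
```

```text
t 15.05 jig mm [ -48.93 -204.18  -22.42] grip 0.003 F jig [-4.13 -1.15  1.87] M [ 0.16  0.68 -0.06]
turn left [-0.   -0.14  0.  ]
```

jog_arm(rows=[[[0, 0, 0], [0, 0, 0], 0], [[0, 0, 0], [0, 0, 0], 0], [[0, 0, 0], [0, 0, -0.2], 0], [[0, 0, 0], [0, 0, -0.6], 0], [[0, 0, 0], [0, 0, -1.5], 0], [[0, 0, 0], [0, 0, -2.5], 0], [[0, 0, 0], [0, 0, -3.5], 0], [[0, 0, 0], [0, 0, -4.5], 0], [[0, 0, 0], [0, 0, -4.5], 0]])

```text
time: 15.95
ee_pos: [0.4912, -0.0638, 0.0057]
tool_rot: [0.075, 0.704, -0.074, 0.702]
ft_force: [0.6, 1.2, -0.1]
gripper_width: -0.004
```

```bash
python3 st.py; python3 fit.py l -18 -200 0;python3 look.py l
```

```text
t 15.95 jig mm [ -95.39 -204.12  -22.33] grip -0.004 F jig [ 0.28  1.33 -0.09] M [-0.06  0.02 -0.02]
turn left [ 0.   -0.15 -0.  ]
blank [ -17.64035637 -199.20784509    0.53001116] 0.021027092600080875
top blue hidden
top orange [-112.6  -51.1] [36.3 60.2] ang -0.51
side blue [ -19.5 -204.2] [40.2 71.2] ang 0.85
side orange [-113.1  -49.3] [41.1 73.5] ang -0.92
```

View pics/side_l.png

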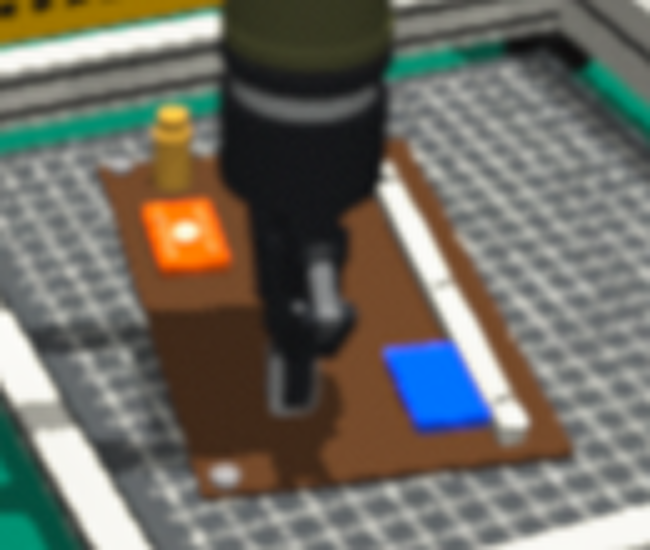

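View pics/top_l.png

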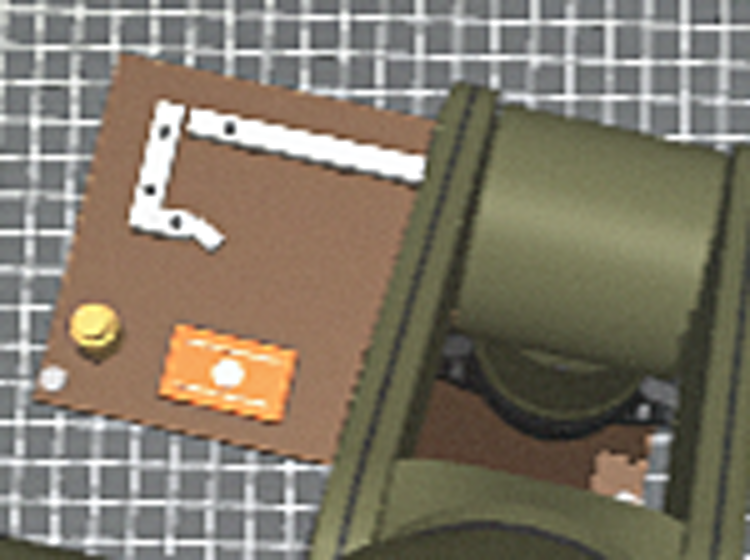

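jog_arm(rows=[[[0, 0, 0], [0, -1, 0], 0], [[0, 0, 0], [0, -2.5, 0], 0], [[0, 0, 0], [0, -4, 0], 0], [[0, 0, 0], [0, -5.2, 0], 0], [[0, 0, 0], [0, -6, 0], 0], [[0, 0, 0], [0, -6, 1], 0], [[0, 0, 0], [0, -6, 2.5], 0], [[0, 0, 0], [0, -6, 4], 0], [[0, 0, 0], [0, -6, 5.5], 0], [[0, 0, 0], [0, -6, 6.8], 0], [[0, 0, 0], [0, -6, 7.5], 0], [[0, 0, 0], [0, -6, 7.5], 0]])

```text
time: 17.3
ee_pos: [0.5562, -0.139, 0.0058]
tool_rot: [0.074, 0.703, -0.074, 0.704]
ft_force: [-0.2, 0.3, 0.0]
gripper_width: -0.004
```

```bash
python3 st.py; python3 fit.py m -18 -200 0
```

```text
t 17.3 jig mm [ -16.03 -264.05  -22.23] grip -0.004 F jig [-0.3   0.25  0.03] M [-0.01 -0.01 -0.01]
turn left [0.02 0.07 0.  ]
blank [ -24.20930529 -199.60032399  -15.84408372] 0.3096809680968097
```

View pics/side_m.png

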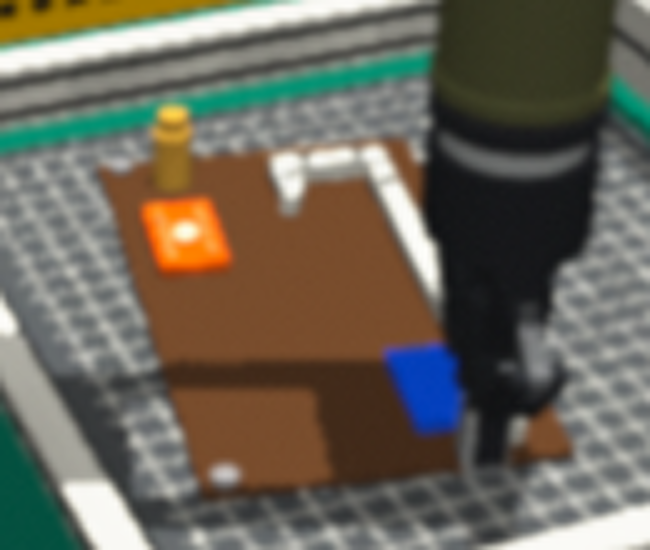

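Run:
```python
from h import *
from workcell import robot
d=robot.get_image("side")
for u,v in((465,465),(490,472),(518,455)): print(toJ(ray(d,[[270+u/5,185+v/5]],.031)[0]).round(1))
im=d["image"][240:290,340:400]
cv2.imwrite("pics/sn.png",cv2.convertScaleAbs(cv2.resize(im,None,fx=10,fy=10,interpolation=cv2.INTER_CUBIC),alpha=2.5,beta=20))
```

```text
[ -21.2 -262.8    3. ]
[ -11.3 -269.9    3. ]
[   5.5 -260.1    3. ]
```

View pics/sn.png

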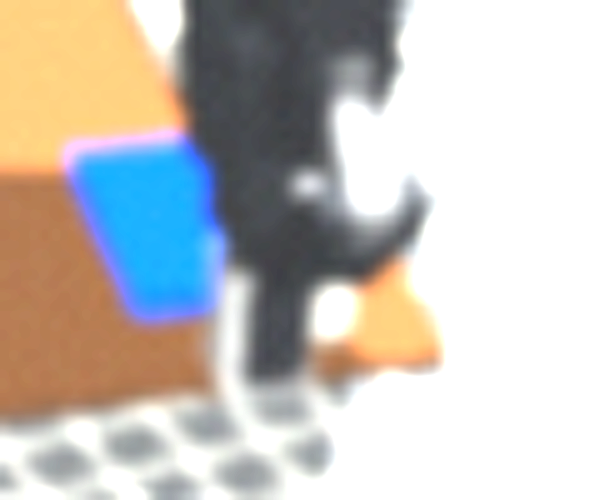

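jog_arm(rows=[[[0, 0, 0], [0, 0, -0.35], 0], [[0, 0, 0], [0, 0, -0.7], 0], [[0, 0, 0], [0, 0.4, -0.7], 0], [[0, 0, 0], [0, 0.8, -0.7], 0], [[0, 0, 0], [0, 1.1, -0.7], 0], [[0, 0, 0], [0, 1.3, -0.7], 0], [[0, 0, 0], [0, 1.5, -0.7], 0], [[0, 0, 0], [0, 1.7, -0.7], 0], [[0, 0, 0], [0, 1.9, -0.7], 0], [[0, 0, 0], [0, 2.2, -0.68], 0], [[0, 0, 0], [0, 2.5, -0.67], 0], [[0, 0, 0], [0, 2.8, -0.66], 0], [[0, 0, 0], [0, 3.1, -0.65], 0], [[0, 0, 0], [0, 3.4, -0.64], 0], [[0, 0, 0], [0, 3.7, -0.63], 0], [[0, 0, 0], [0, 4, -0.62], 0], [[0, 0, 0], [0, 4.3, -0.61], 0], [[0, 0, 0], [0, 4.6, -0.6], 0], [[0, 0, 0], [0, 4.8, -0.6], 0], [[0, 0, 0], [0, 4.8, -0.6], 0]])

```text
time: 19.4
ee_pos: [0.5589, -0.0903, 0.0058]
tool_rot: [0.074, 0.703, -0.074, 0.703]
ft_force: [-0.8, -0.4, 0.3]
gripper_width: 0.001
```

```bash
python3 st.py; python3 fit.py n -18 -170 0
```

```text
t 19.4 jig mm [ -23.57 -215.87  -22.22] grip 0.001 F jig [-0.73 -0.58  0.31] M [0.02 0.04 0.01]
turn left [ 0.02 -0.   -0.  ]
blank [-1.75732356e+01 -1.73020988e+02  7.89322788e-02] 1.4880671387359035
```

View pics/side_n.png

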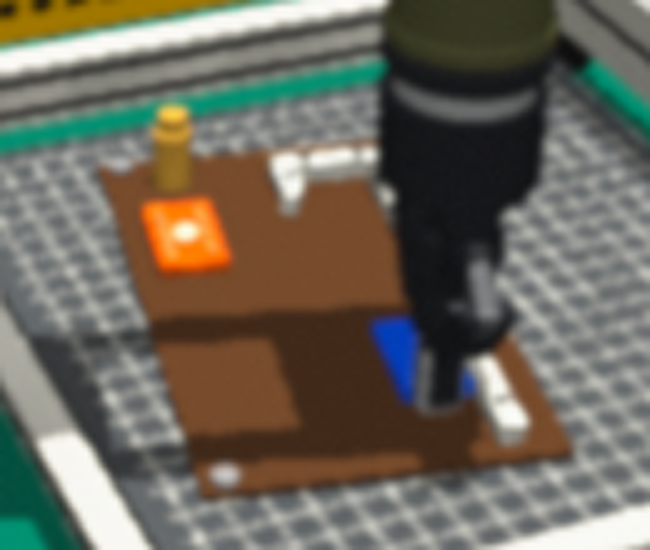

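```bash
cat > edge.py <<'E'
import sys
from h import *
from workcell import robot
d=robot.get_image("side")
roi=(270,185,400,295)
im=cv2.resize(d["image"][roi[1]:roi[3],roi[0]:roi[2]],None,fx=6,fy=6,interpolation=cv2.INTER_CUBIC).astype(int)
b,g,r=im[...,0],im[...,1],im[...,2]
m=((b-r>50)&(b-g>40)).astype(np.uint8)
n,l,st,_=cv2.connectedComponentsWithStats(m)
k=1+st[1:,4].argmax();m=l==k
rows=np.where(m.any(1))[0];lo,hi=rows[0],rows[-1]
sel=rows[(rows>lo+.2*(hi-lo))&(rows<lo+.85*(hi-lo))]
L=np.array([[np.argmax(m[v]),v] for v in sel])
w=np.array([toJ(p) for p in ray(d,(L+.5)/6-.5+[roi[0],roi[1]],.028)])
s,c=np.polyfit(w[:,1],w[:,0],1)
print("left edge: y %.1f..%.1f  x mean %.2f  angle(ccw) %.2f deg"%(w[:,1].min(),w[:,1].max(),w[:,0].mean(),-np.rad2deg(np.arctan(s))))
top=np.array([[u,np.argmax(m[:,u])] for u in range(np.argmax(m[lo+2]),np.argmax(m[lo+2])+25)])
print("lead end y (z=.036):",np.median([toJ(p)[1] for p in ray(d,(top+.5)/6-.5+[roi[0],roi[1]],.036)]).round(1))
if len(sys.argv)>1: cv2.imwrite(f"pics/side_{sys.argv[1]}.png",cv2.resize(d["image"][185:295,270:400],None,fx=5,fy=5,interpolation=cv2.INTER_CUBIC))
E
python3 edge.py
```

```text
left edge: y -192.5..-146.8  x mean -35.53  angle(ccw) 0.23 deg
lead end y (z=.036): -144.9
```

jog_arm(rows=[[[0, 0, 0], [0, 0.2, 0], 0], [[0, 0, 0], [0, 0.5, 0.01], 0], [[0, 0, 0], [0, 0.8, 0.01], 0], [[0, 0, 0], [0, 1.1, 0.02], 0], [[0, 0, 0], [0, 1.4, 0.03], 0], [[0, 0, 0], [0, 1.7, 0.03], 0], [[0, 0, 0], [0, 2, 0.04], 0], [[0, 0, 0], [0, 2.3, 0.04], 0], [[0, 0, 0], [0, 2.6, 0.05], 0], [[0, 0, 0], [0, 2.9, 0.06], 0], [[0, 0, 0], [0, 3.2, 0.06], 0], [[0, 0, 0], [0, 3.5, 0.07], 0], [[0, 0, 0], [0, 3.8, 0.08], 0], [[0, 0, 0], [0, 4.1, 0.08], 0], [[0, 0, 0], [0, 4.4, 0.09], 0], [[0, 0, 0], [0, 4.7, 0.09], 0], [[0, 0, 0], [0, 5, 0.1], 0], [[0, 0, 0], [0, 5.2, 0.1], 0], [[0, 0, 0], [0, 5.4, 0.1], 0], [[0, 0, 0], [0, 5.4, 0.1], 0]])

```text
time: 21.5
ee_pos: [0.5713, -0.0378, 0.0058]
tool_rot: [0.074, 0.703, -0.074, 0.703]
ft_force: [-0.0, 0.6, 0.4]
gripper_width: 0.004
```

```bash
python3 st.py; python3 edge.py o
```

```text
t 21.5 jig mm [ -22.53 -161.92  -22.19] grip 0.004 F jig [-0.16  0.56  0.4 ] M [0.05 0.05 0.03]
turn left [ 0.01  0.   -0.  ]
left edge: y -139.3..-91.7  x mean -35.56  angle(ccw) 0.04 deg
lead end y (z=.036): -90.9
```

View pics/side_o.png

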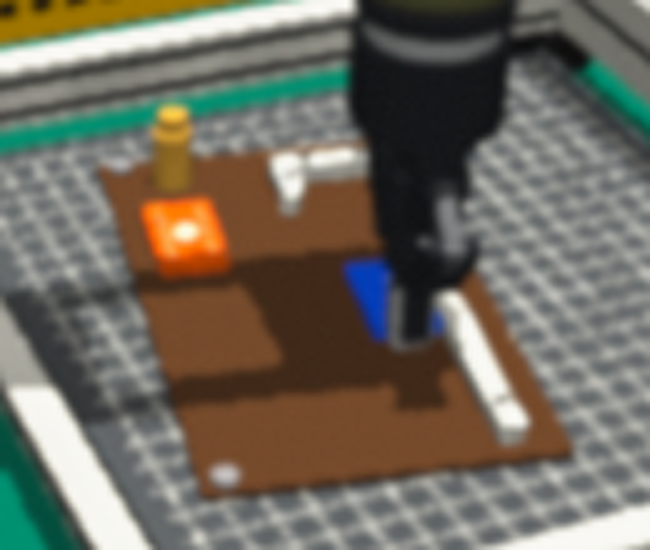

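jog_arm(rows=[[[0, 0, 0], [0, 0.2, 0], 0], [[0, 0, 0], [0, 0.5, 0.01], 0], [[0, 0, 0], [0, 0.8, 0.01], 0], [[0, 0, 0], [0, 1.1, 0.02], 0], [[0, 0, 0], [0, 1.4, 0.03], 0], [[0, 0, 0], [0, 1.7, 0.03], 0], [[0, 0, 0], [0, 2, 0.04], 0], [[0, 0, 0], [0, 2.3, 0.04], 0], [[0, 0, 0], [0, 2.6, 0.05], 0], [[0, 0, 0], [0, 2.9, 0.06], 0], [[0, 0, 0], [0, 3.2, 0.06], 0], [[0, 0, 0], [0, 3.5, 0.07], 0], [[0, 0, 0], [0, 3.8, 0.08], 0], [[0, 0, 0], [0, 4.1, 0.08], 0], [[0, 0, 0], [0, 4.4, 0.09], 0], [[0, 0, 0], [0, 4.7, 0.09], 0], [[0, 0, 0], [0, 5, 0.1], 0], [[0, 0, 0], [0, 5.2, 0.1], 0], [[0, 0, 0], [0, 5.4, 0.1], 0], [[0, 0, 0], [0, 5.4, 0.1], 0]])

```text
time: 23.55
ee_pos: [0.5835, 0.0148, 0.0058]
tool_rot: [0.074, 0.703, -0.074, 0.703]
ft_force: [0.1, -0.2, 0.0]
gripper_width: 0.001
```

```bash
python3 st.py; python3 edge.py p
```

```text
t 23.55 jig mm [ -21.53 -107.92  -22.2 ] grip 0.001 F jig [ 0.14 -0.19  0.02] M [-0.02  0.03  0.  ]
turn left [ 0.01  0.   -0.  ]
left edge: y -84.3..-36.3  x mean -35.54  angle(ccw) -0.11 deg
lead end y (z=.036): -36.5
```

View pics/side_p.png

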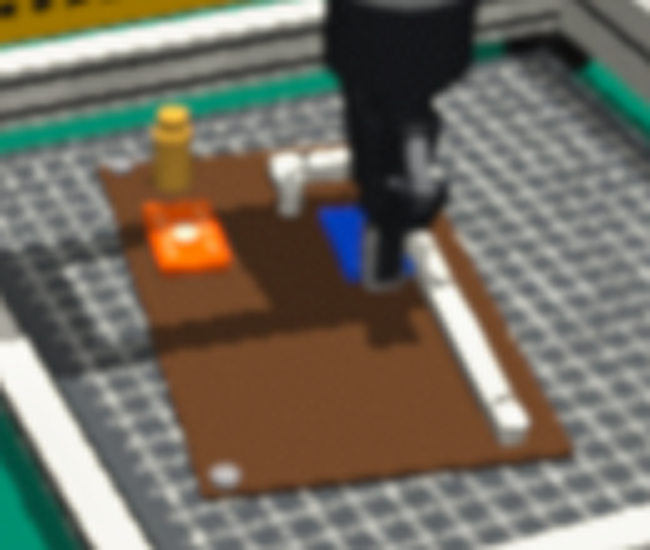

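jog_arm(rows=[[[0, 0, 0], [0, 0.2, 0], 0], [[0, 0, 0], [0, 0.4, 0.01], 0], [[0, 0, 0], [0, 0.6, 0.01], 0], [[0, 0, 0], [0, 0.8, 0.02], 0], [[0, 0, 0], [0, 1, 0.02], 0], [[0, 0, 0], [0, 1.2, 0.03], 0], [[0, 0, 0], [0, 1.4, 0.03], 0], [[0, 0, 0], [0, 1.6, 0.04], 0], [[0, 0, 0], [0, 1.8, 0.04], 0], [[0, 0, 0], [0, 2, 0.05], 0], [[0, 0, 0], [0, 2.2, 0.05], 0], [[0, 0, 0], [0, 2.4, 0.05], 0], [[0, 0, 0], [0, 2.6, 0.05], 0], [[0, 0, 0], [0, 2.7, 0.05], 0], [[0, 0, 0], [0, 2.8, 0.05], 0], [[0, 0, 0], [0, 2.9, 0.05], 0], [[0, 0, 0], [0, 3, 0.05], 0], [[0, 0, 0], [0, 3.1, 0.05], 0], [[0, 0, 0], [0, 3.1, 0.05], 0]])

```text
time: 25.5
ee_pos: [0.5905, 0.0448, 0.0058]
tool_rot: [0.074, 0.703, -0.074, 0.703]
ft_force: [-0.1, -0.2, 0.5]
gripper_width: 0.001
```

```bash
python3 st.py; python3 edge.py q
```

```text
t 25.5 jig mm [-21.06 -77.1  -22.19] grip 0.001 F jig [-0.09 -0.19  0.5 ] M [0.01 0.03 0.01]
turn left [-0. -0. -0.]
left edge: y -54.4..-6.2  x mean -35.75  angle(ccw) 0.24 deg
lead end y (z=.036): -5.7
```

View pics/side_q.png

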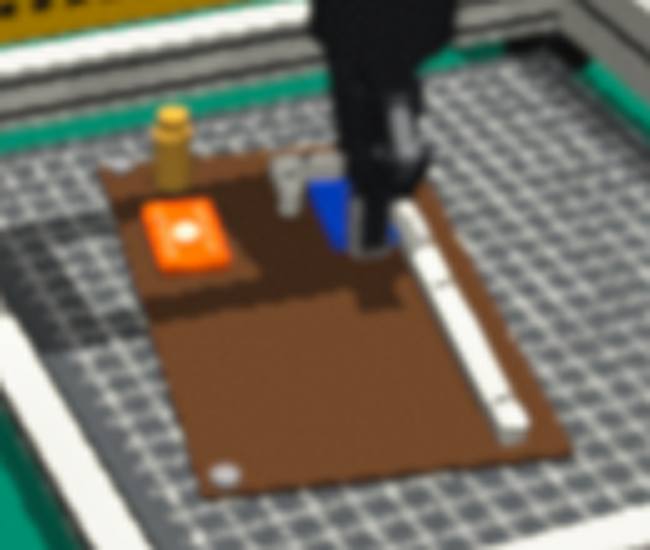

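jog_arm(rows=[[[0, 0, 0], [0, 0.1, 0], 0], [[0, 0, 0], [0, 0.2, 0], 0], [[0, 0, 0], [0, 0.3, 0], 0], [[0, 0, 0], [0, 0.3, 0], 0]])

```text
time: 25.95
ee_pos: [0.5911, 0.0478, 0.0058]
tool_rot: [0.074, 0.703, -0.074, 0.703]
ft_force: [0.6, -0.3, 0.1]
gripper_width: 0.003
```

```bash
python3 st.py
```

```text
t 25.95 jig mm [-21.04 -74.01 -22.18] grip 0.003 F jig [ 0.67 -0.18  0.1 ] M [ 0.04  0.07 -0.03]
turn left [ 0.01  0.   -0.  ]
```

jog_arm(rows=[[[0, 0, 0], [0, 0.05, 0], 0], [[0, 0, 0], [0, 0.1, 0], 0], [[0, 0, 0], [0, 0.15, 0], 0], [[0, 0, 0], [0, 0.15, 0], 0]])

```text
time: 26.35
ee_pos: [0.5914, 0.0492, 0.0058]
tool_rot: [0.074, 0.703, -0.074, 0.703]
ft_force: [0.3, -1.0, 0.1]
gripper_width: -0.0
```

```bash
python3 st.py; python3 edge.py
```

```text
t 26.35 jig mm [-21.07 -72.63 -22.19] grip -0.0 F jig [ 0.5  -0.92  0.14] M [0.05 0.   0.02]
turn left [ 0.  0. -0.]
left edge: y -50.1..-1.8  x mean -35.68  angle(ccw) -0.49 deg
lead end y (z=.036): -1.5
```

jog_arm(rows=[[[0, 0, 0], [0, 0.05, 0], 0], [[0, 0, 0], [0, 0.1, 0], 0], [[0, 0, 0], [0, 0.1, 0], 0]])

```text
time: 26.7
ee_pos: [0.5916, 0.0502, 0.0058]
tool_rot: [0.074, 0.703, -0.074, 0.703]
ft_force: [-0.0, 0.8, 1.1]
gripper_width: 0.001
```

```bash
python3 st.py
```

```text
t 26.7 jig mm [-21.08 -71.65 -22.23] grip 0.001 F jig [-0.18  0.77  1.06] M [0.02 0.03 0.02]
turn left [-0. -0. -0.]
```

jog_arm(rows=[[[0, 0, 0], [0, 0.05, 0], 0], [[0, 0, 0], [0, 0.1, 0], 0], [[0, 0, 0], [0, 0.1, 0], 0]])

```text
time: 27.0
ee_pos: [0.5918, 0.0512, 0.0058]
tool_rot: [0.074, 0.703, -0.074, 0.703]
ft_force: [-1.2, 0.2, 0.2]
gripper_width: 0.003
```

```bash
python3 st.py; python3 edge.py
```

```text
t 27.0 jig mm [-21.06 -70.58 -22.2 ] grip 0.003 F jig [-1.24 -0.05  0.15] M [-0.03  0.02 -0.  ]
turn left [ 0.  0. -0.]
left edge: y -47.5..0.1  x mean -35.70  angle(ccw) -0.62 deg
lead end y (z=.036): 0.0
```

jog_arm(rows=[[[0, 0, 0], [0, 0.05, 0], 0], [[0, 0, 0], [0, 0.1, 0], 0], [[0, 0, 0], [0, 0.1, 0], 0]])

```text
time: 27.35
ee_pos: [0.592, 0.0521, 0.0058]
tool_rot: [0.074, 0.703, -0.074, 0.703]
ft_force: [0.2, 0.5, -0.4]
gripper_width: 0.002
```

```bash
python3 st.py
```

```text
t 27.35 jig mm [-21.07 -69.63 -22.21] grip 0.002 F jig [ 0.1   0.57 -0.41] M [-0.04  0.02  0.07]
turn left [-0. -0. -0.]
```

jog_arm(rows=[[[0, 0, 0], [0, 0.04, 0], 0], [[0, 0, 0], [0, 0.08, 0], 0], [[0, 0, 0], [0, 0.08, 0], 0]])

```text
time: 27.65
ee_pos: [0.5922, 0.0529, 0.0058]
tool_rot: [0.074, 0.703, -0.074, 0.703]
ft_force: [-0.5, -0.5, -0.4]
gripper_width: 0.001
```

```bash
python3 st.py; python3 edge.py
```

```text
t 27.65 jig mm [-21.07 -68.81 -22.21] grip 0.001 F jig [-0.43 -0.6  -0.41] M [-0.01 -0.01  0.05]
turn left [ 0. -0. -0.]
left edge: y -45.8..2.9  x mean -35.64  angle(ccw) -1.06 deg
lead end y (z=.036): 1.9
```

jog_arm(rows=[[[0, 0, 0], [0, 0.05, 0], 0], [[0, 0, 0], [0, 0.1, 0], 0], [[0, 0, 0], [0, 0.1, 0], 0]])

```text
time: 28.0
ee_pos: [0.5924, 0.0539, 0.0058]
tool_rot: [0.074, 0.703, -0.074, 0.703]
ft_force: [-0.2, 0.3, 0.1]
gripper_width: 0.002
```

```bash
python3 st.py
```

```text
t 28.0 jig mm [-21.07 -67.83 -22.19] grip 0.002 F jig [-0.24  0.24  0.06] M [ 0.05 -0.02 -0.03]
turn left [ 0.  0. -0.]
```

jog_arm(rows=[[[0, 0, 0], [0, 0.04, 0], 0], [[0, 0, 0], [0, 0.08, 0], 0], [[0, 0, 0], [0, 0.08, 0], 0]])

```text
time: 28.3
ee_pos: [0.5926, 0.0547, 0.0058]
tool_rot: [0.074, 0.703, -0.074, 0.703]
ft_force: [-0.1, -0.7, 0.3]
gripper_width: -0.003
```

```bash
python3 st.py; python3 edge.py r
```

```text
t 28.3 jig mm [-21.06 -67.01 -22.2 ] grip -0.003 F jig [ 0.02 -0.68  0.28] M [0.02 0.01 0.03]
turn left [ 0.  0. -0.]
left edge: y -44.0..3.7  x mean -35.63  angle(ccw) -1.20 deg
lead end y (z=.036): 4.0
```

View pics/side_r.png

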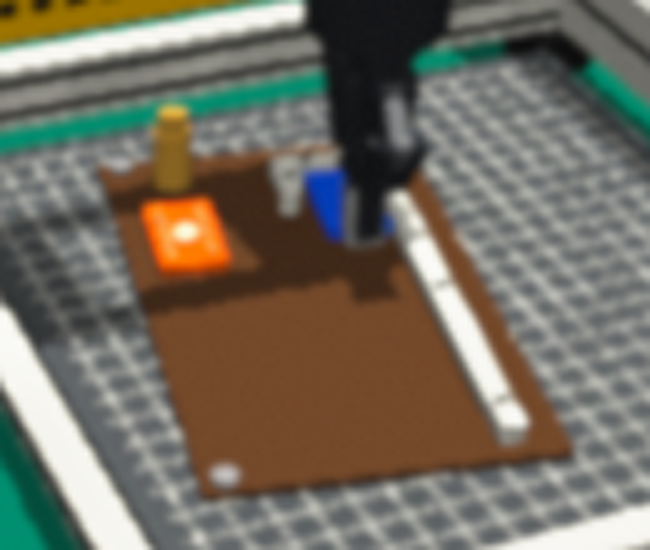

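jog_arm(rows=[[[0, 0, 0], [0, 0.05, 0], 0], [[0, 0, 0], [0, 0.1, 0], 0], [[0, 0, 0], [0, 0.1, 0], 0]])

```text
time: 28.65
ee_pos: [0.5928, 0.0557, 0.0058]
tool_rot: [0.074, 0.703, -0.074, 0.703]
ft_force: [-0.4, -0.6, 0.2]
gripper_width: 0.004
```

```bash
python3 st.py
```

```text
t 28.65 jig mm [-21.06 -65.99 -22.18] grip 0.004 F jig [-0.31 -0.65  0.16] M [0.06 0.05 0.01]
turn left [ 0.  0. -0.]
```

jog_arm(rows=[[[0, 0, 0], [0, 0.04, 0], 0], [[0, 0, 0], [0, 0.08, 0], 0], [[0, 0, 0], [0, 0.08, 0], 0]])

```text
time: 28.95
ee_pos: [0.5928, 0.056, 0.0058]
tool_rot: [0.074, 0.703, -0.075, 0.703]
ft_force: [-0.2, -1.1, -0.1]
gripper_width: -0.001
```

```bash
python3 st.py; python3 edge.py
```

```text
t 28.95 jig mm [-21.07 -65.63 -22.21] grip -0.001 F jig [ 0.01 -1.11 -0.11] M [-0.25  0.03  0.06]
turn left [ 0.01 -0.    0.03]
left edge: y -42.3..5.6  x mean -35.59  angle(ccw) -1.45 deg
lead end y (z=.036): 4.6
```

jog_arm(rows=[[[0, 0, 0], [0, 0.04, 0], 0], [[0, 0, 0], [0, 0.06, 0], 0], [[0, 0, 0], [0, 0.06, 0], 0]])

```text
time: 29.3
ee_pos: [0.5928, 0.0561, 0.0058]
tool_rot: [0.074, 0.703, -0.075, 0.703]
ft_force: [-1.0, -5.6, 1.0]
gripper_width: -0.002
```

```bash
python3 st.py; python3 edge.py
```

```text
t 29.3 jig mm [-21.12 -65.54 -22.22] grip -0.002 F jig [ 0.19 -5.71  1.03] M [-0.88  0.15  0.06]
turn left [ 0.02 -0.01  0.07]
left edge: y -42.3..5.6  x mean -35.59  angle(ccw) -1.42 deg
lead end y (z=.036): 4.6
```

jog_arm(rows=[[[0, 0, 0], [0, -0.1, 0], 0], [[0, 0, 0], [0, -0.2, 0], 0], [[0, 0, 0], [0, -0.5, 0], 0], [[0, 0, 0], [0, -1.2, 0], 0], [[0, 0, 0], [0, -2.2, 0], 0], [[0, 0, 0], [0, -3, 0], 0], [[0, 0, 0], [-1, -3.4, 0], 0], [[0, 0, 0], [-3.5, -3.5, 0], 0], [[0, 0, 0], [-7, -3.5, 0], 0], [[0, 0, 0], [-11, -3.5, -1], 0], [[0, 0, 0], [-14, -5, -3], 0], [[0, 0, 0], [-16, -8, -5], 0], [[0, 0, 0], [-16, -11, -7], 0], [[0, 0, 0], [-16, -14, -9], 0], [[0, 0, 0], [-16, -17, -10], 0], [[0, 0, 0], [-16, -20, -11], 0], [[0, 0, 0], [-16, -23, -12], 0], [[0, 0, 0], [-16, -25, -13], 0], [[0, 0, 0], [-16, -26, -13], 0], [[0, 0, 0], [-16, -26, -13], 0]])

```text
time: 31.35
ee_pos: [0.4117, -0.1712, 0.1665]
tool_rot: [0.075, 0.702, -0.076, 0.704]
ft_force: [0.3, -0.7, 0.2]
gripper_width: -0.0
```

```bash
python3 st.py; python3 look.py z; python3 fit.py z2 -18 -25 0
```

```text
t 31.35 jig mm [-150.58 -325.79  138.47] grip -0.0 F jig [ 0.45 -0.64  0.23] M [ 0.02 -0.01 -0.01]
turn left [-0.15  0.1   0.02]
top blue [-18.3 -30.3] [37.8 61.2] ang 0.04
top orange [-112.6  -51.1] [36.1 60. ] ang -0.55
side blue [-19.2 -29.1] [40.8 73.7] ang -0.66
side orange [-119.9  -47.9] [33.3 73.9] ang -10.06
blank [-17.50863542 -23.20781793  -0.37181157] 0.02747791952894995
```

View pics/top_z.png

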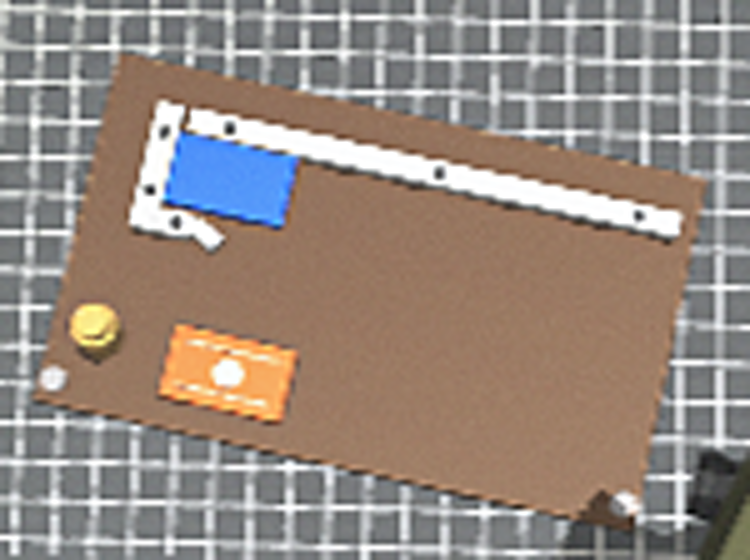

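View pics/side_z.png

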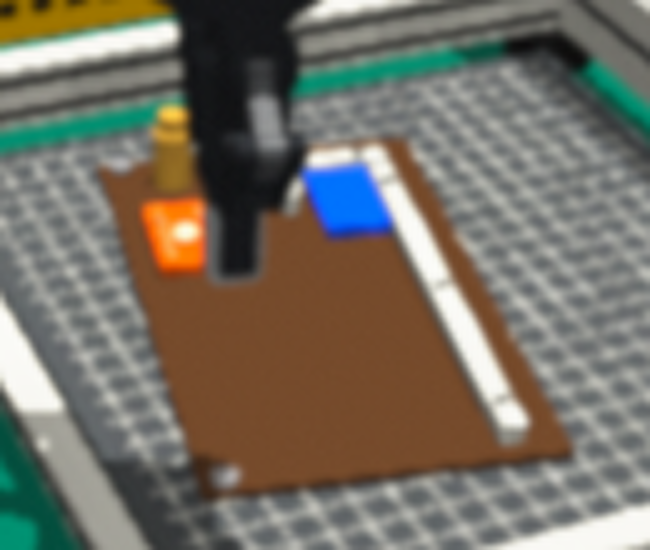

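The top view shows the blank at (-18.3, -30.3) mm with an angle of 0.04°, so it is home. The gauge is standing and the orange plate hasn't moved. Handing in.

```bash
python3 -c "
from workcell import robot
print(robot.finish_job())"
```

```text
the job is handed in; nothing more can be done
None
```

The blue blank is home in the corner pocket, against both the rail and the end stop, and the job is handed in; the system reports no verdict. I pushed it square onto the rail with closed fingertips, about 4 N at contact. I then slid it along the rail to the stop, about 6 N at contact, and took the hand away, finishing at about 31 s.

**Last checks:**
- **Blank:** the top camera put its centre at (-18.3, -30.3) mm from the pocket corner, against an ideal of (-18, -30), and 0.04° off square.
- **Orange plate:** it read (-112.6, -51.1) mm in every top-camera picture taken during the job, about 0.1 mm from the starting reading.
- **Gauge:** it was still standing. I checked this only by eye.
- **Bench items:** I did not measure these. The hand stayed clear of them.

**What disagreed:**
- **Fingertip position:** the real fingertips sat about 25 mm behind the stated TCP. The first push therefore passed over the blank without touching it. I found the board by touch, pressing on it at up to about 25 N, and corrected the height.
- **Side camera:** it read the blank about 6 to 7 mm too far toward the stop, both at the start and at the end. For the final position I relied on the top camera and on the force felt at the stop.

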